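# Check the coating on all four sides of a pedal body

## Robot

A 6-joint arm with a two-finger parallel gripper is mounted at the origin on the work surface. World frame = base frame: x ahead of the robot, y to its left, z up, the work surface at z = 0. Lengths are in mm, angles in rad, forces in N, time in s.
With the tool pointing down it reaches from about 350 to 850 mm from the base axis. Payload 8.1 kg.
Tool frame: the origin (TCP) lies between the finger pads; the fingertips stand 19 mm ahead of it and the grasp point (between the pads) is the TCP; z points along the fingers, y is the line along which they close (so a half turn about z gives the same grasp; the last joint's range is limited). The gripper opens to 85 mm and grips with 20 to 120 N. Pads are 22 mm wide; open, the fingers measure 114 mm over their backs; the gripper's body (76 mm by 85 mm) begins 54 mm behind the grasp point. The pads swing forward as they close: fully open they stand 13 mm farther back than shut.
Start: joints at [-1.398, 0.13, 1.488, -0, 1.523, -0.085], TCP at [152.993, -580.171, 250.292] pointing down, gripper open.
Joint ranges: [-2.96, 2.96], [-0.89, 2.26], [0.02, 2.5], [-1.34, 4.48], [0, 2.73], [-2.66, 2.66]. Speed limits (rad/s): [2.39, 2.39, 2.79, 3.14, 3.14, 3.14].

## Interface

Orientations are given as a rotation vector (axis times angle).
In Python, from rig import arm gives the robot as it stands.
- The arm moves only by the tool arm_command, never from a script. Its argument "plan" is a list of rows, each an object of numbers: "x", "y", "z": the shift along the world's x, y, z normalised to -1 to 1, where 1 is 0.025 m; "wx", "wy", "wz": the turn, a rotation vector about the world's x, y, z normalised to -1 to 1, where 1 is 4 degrees; "hand": the closure, from 0 (fully open) to 1 (shut). A call has 1 to 5 rows; each row shifts and turns the commanded pose from where the row before left it; what a row does not reach is not made up. A row lasts 1/12 s, in which the tool goes at most 41.7 mm and 7.16 degrees, less where a joint would pass 70% of its speed; a pose out of reach is approached as far as the arm can. A call with a number of a shift or a turn outside -1 to 1 is refused whole. A call with a gripper value outside its range is refused whole. The fingers move at their own pace and stop on an object; "squeeze" is the grip in N (left out, the last holds). Time passes only in rows, so rows that do not move let the fingers close. It gives the time, the measured TCP pose, the force, the opening and the grip force at its end, in the units of the state.
- arm.read_state(): the state, without advancing time (a new reading comes with each control period).
- arm.camera(name): name is "scene" or "top" or "wrist"; returns (picture, depth): 480x640x3 uint8, red, green, blue; 480x640 float32, mm along the optical axis (not along the pixel's ray), 0 where there is no reading.
- arm.camera_params(name): a dict with "K" (3x3 intrinsics, pixels), "pose" (4x4, takes a point from camera to world coordinates); the wrist camera has in their place "tool_from_camera" (4x4, takes a point from camera to tool coordinates, whose origin is the TCP and whose axes are the flange's). Camera axes: x right, y down, z forward; pixel columns grow to the right and rows downward; lengths in mm; the calibration is good to about 2 mm. The wrist camera is an equidistant fisheye: a pixel r from the principal point sees the ray r / f radians off the axis. A picture is of the moment at which its call begins: read the wrist's pose just before it. camera_params takes no time and is no camera call.
- arm.sign_off(): hands the job in; it is judged then, once.
The state is a dict: "clock": time; "joint_pos": joint angles; "qvel": joint speeds; "tau": joint torques, N m; "ee_pos": TCP position; "ee_rot": TCP orientation; "ft_force": force on the tool from outside, world axes, zero at the start; "torque": the same for the moment, N m; "grip_width": opening from 0.0 (shut) to 1.0 (fully open); "grip_force": force on a finger pad.
Only numpy, scipy, OpenCV 4.12 (cv2) and the standard library are available. Lean on these libraries where they do the work, as an engineer would, in place of code of your own. Each camera call takes 0.05 s, during which the arm holds its last target. There are 200 camera calls.

## Task

Check the fresh coating of the white pedal body on the gauge: press the red, then the yellow, then the green, then the blue dot squarely onto the tip of the gauge's brass probe, each time pushing the sprung probe well in for about half a second but never ramming it. Then stand the pedal upright and fully on the green mat, and press the gauge's orange cover down until it clicks shut. Do not let the pedal topple, and leave all the other things where they are.

Things in the scene. Friction and masses are not known exactly. Their poses are not given: they have to be found in the camera images.
- pedal: white pedal body, a block 34 (its x) by 64 (y) by 100 mm tall, 0.2 to 0.33 kg, starting upright; origin at the centre of its underside. Dots of 22 mm, 35 mm above the underside, mid-width: red on its -x side (broad), yellow -y (narrow), green +x, blue +y: counter-clockwise from above. Ticks of these colours on the top end. Best gripped across the 34 mm near the top.
- dot_red (a point): centre of the red dot, on the surface of the broad -x side of the pedal
- dot_yellow (a point): centre of the yellow dot, on the surface of the narrow -y side
- dot_green (a point): centre of the green dot, on the surface of the broad +x side
- dot_blue (a point): centre of the blue dot, on the surface of the narrow +y side
- gauge: grey coating gauge, fixed: housing 110 (x) by 100 (y) by 100 mm tall, origin at the centre of its underside, z up. A level nose (32, then 20 mm thick) sticks out 55 mm from its front (-x) face, the brass probe beyond it; under the nose a foot 12 mm high, 85 mm wide, reaches 120 mm in front of the origin.
- probe_tip (a point): foremost point of the probe's round brass tip (12 mm diameter), 75 mm above the bench and 125 mm in front (-x) of the gauge's origin when out; the probe points along the gauge's -x, level, and stands 15 mm out of the nose
- probe (a joint): how far the sprung probe is pushed in along the gauge's +x: 0 out, 0.003 m fully in; it starts to move at 2 N and is fully in at 8 N, then stops hard. A reading needs it at least half in (over 0.0015 m).
- cover (a joint): angle of the orange cover: 0 shut, 0.9 to 1.3 rad as found. Plate 118 by 104 by 6 mm hinged along the housing's top rear (+x) edge, with a lip at its front edge hanging 17 mm. Its spring lifts it again (about 1 N at the front edge) unless pressed past a ball catch near 0.06 rad, which takes about 5 N at the front edge; then it holds itself shut.
- cover_hinge (a point): middle of the cover's hinge line, in the plane of the plate's underside, 55 mm behind the gauge's origin and 104 mm above the bench; the line runs along the gauge's y
- cover_edge (a point): middle of the cover's upper (outer) face near its free front edge, 105 mm from the hinge line: where to press
- mat: green mat 150 by 150 mm and 5 mm thick, fixed to the bench; origin at the centre of its underside
- old_pedal: black pedal body of the same size standing on the bench, not to be moved
- hub: aluminium wheel hub standing on end, 52 mm diameter, 105 mm tall, not to be moved
- sprocket: dark steel sprocket lying flat, 112 mm diameter, 12 mm high, not to be moved
- spanner: steel spanner lying flat, not to be moved
- screwdriver: yellow-handled screwdriver lying flat, not to be moved
- lube: blue lubricant bottle, 52 mm diameter, 145 mm tall, standing, not to be moved
- tape: orange roll of tape lying flat, 90 mm diameter, 24 mm high, not to be moved
There are look-alikes about, which are no part of the job. What is meant by the mat is not brown, and is the smaller of those in its own colour.

How it is judged:
By the outcome, as a careful person would: the job done as asked, in the order asked, and still so for the second after the job is handed in, with the robot touching nothing.
It also fails if it takes over 72 s, if anything falls off the work surface, if the arm or the gripper's body presses on something with over 40 N, if the wrist force passes 120 N, or if a joint passes its speed limit or range.

## Working session

There is one attempt and no reset: what is moved stays moved. The work goes in short steps, Python scripts to look and compute and a tool call to move; the robot and the scene stay as the last step left them, time stands still between calls to the robot, and variables do not carry over. Pictures are saved under pics/ and viewed, at most 10 in all, crops included, and the job is handed in when it is done.

Besides the shell and the picture viewer there is one more tool, called after ">>>" as name([rows], argument=value, ...), one row to a line, values as JSON. arm_command: Moves the arm, as the interface text tells. Its arguments: {"type":"object","properties":{"plan":{"type":"array"},"squeeze":{"type":"number"}},"required":["plan"]}

```bash
mkdir -p pics; ls; cat > h.py <<'E'
import numpy as np,cv2
from rig import arm
def save(n,im): cv2.imwrite('pics/'+n,cv2.cvtColor(im,cv2.COLOR_RGB2BGR))
def cloud(n):
    im,d=arm.camera(n);p=arm.camera_params(n);K=np.array(p['K']);T=np.array(p['pose'])
    v,u=np.mgrid[0:480,0:640]
    P=np.stack([(u-K[0,2])/K[0,0]*d,(v-K[1,2])/K[1,1]*d,d],-1)@T[:3,:3].T+T[:3,3]
    P[d==0]=np.nan
    return im,P
E
python3 - <<'E'
from h import *
for n in('scene','top'):
    im,P=cloud(n);save(n+'0.png',im);np.savez('/tmp/'+n,im=im,P=P)
    p=arm.camera_params(n);print(n,np.round(np.array(p['pose']),3).tolist(),np.array(p['K'])[0,0])
print(arm.read_state())
E
```

```text
pics
scene [[-0.692, 0.541, -0.477, 1166.922], [0.722, 0.517, -0.461, 639.482], [-0.003, -0.664, -0.748, 1192.551], [0.0, 0.0, 0.0, 1.0]] 496.1388342797552
top [[-0.014, -0.995, 0.094, 334.553], [-1.0, 0.014, 0.001, -9.955], [-0.002, -0.094, -0.996, 1600.38], [0.0, 0.0, 0.0, 1.0]] 575.3433684382745
{'clock': 0.1, 'joint_pos': array([-1.39836994e+00,  1.31047541e-01,  1.48919177e+00,  1.89802577e-05,
        1.52301500e+00, -8.54292190e-02]), 'qvel': array([ 0.00190383, -0.00210848, -0.0006407 ,  0.00070056, -0.00094942,
        0.00018126]), 'tau': array([ 1.02855021e-03, -5.70949244e+01, -5.01946700e+01, -2.08697179e-04,
        8.13142397e-03,  1.02311418e-05]), 'ee_pos': array([ 152.93411439, -579.69263248,  249.36032429]), 'ee_rot': array([-3.11387149e+00, -4.03702473e-01,  8.37061374e-05]), 'ft_force': array([-0.08225229,  0.06961118,  0.2038663 ]), 'torque': array([ 0.0079171 , -0.04332198,  0.018816  ]), 'grip_force': 0.0, 'grip_width': 1.0001085609206768}
```

View pics/scene0.png

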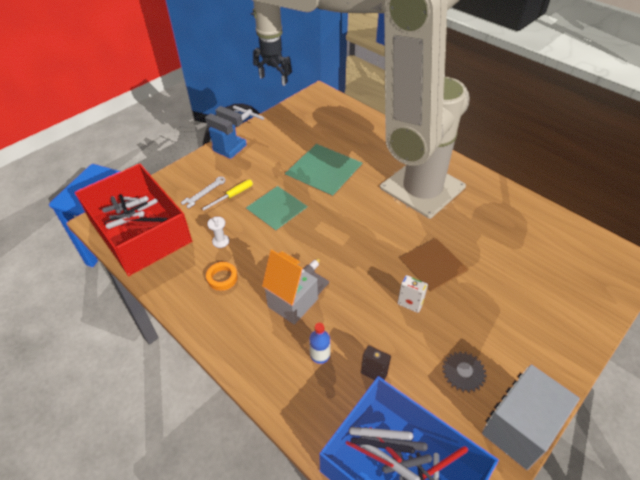

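View pics/top0.png

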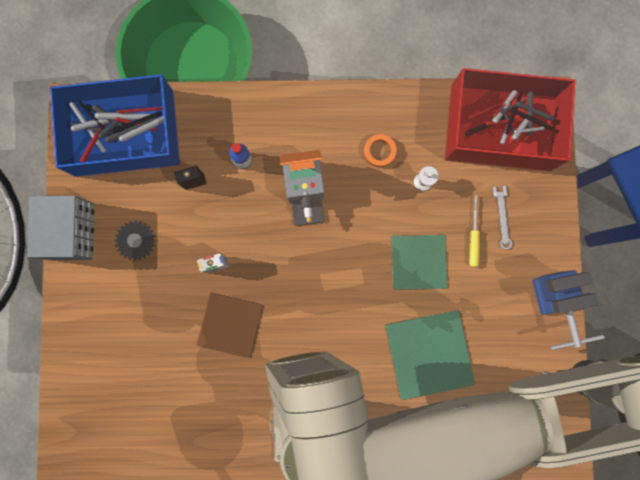

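The top view shows the white pedal at (212,263), the gauge at (304,190) with its probe facing down-image towards the robot, and its cover up at (300,162). There are three mats: a small green one (419,262), a large green one (430,353) and a brown one (232,324). The small green one fits, being the smaller of the two greens. The black block at (190,177) is old_pedal. Next I measure these and check one crop.

```bash
python3 - <<'E'
from h import *
D=np.load('/tmp/top.npz');im,P=D['im'],D['P'];hsv=cv2.cvtColor(im,cv2.COLOR_RGB2HSV)
p=arm.camera_params('top');K=np.array(p['K']);T=np.array(p['pose'])
def ray(uv,z):
    uv=np.atleast_2d(uv).astype(float);d=np.c_[(uv-K[:2,2])/K[0,0],np.ones(len(uv))]@T[:3,:3].T
    return T[:3,3]+d*((z-T[2,3])/d[:,2])[:,None]
g=((hsv[...,0]>50)&(hsv[...,0]<95)&(hsv[...,1]>70)).astype(np.uint8)
g[:225]=0
for c in cv2.findContours(g,0,2)[0]:
    if cv2.contourArea(c)>800:
        b=cv2.boxPoints(cv2.minAreaRect(c));q=ray(b,5)
        print('green',b.mean(0),q.mean(0).round(1),np.linalg.norm(np.diff(q,axis=0),axis=1).round(),np.degrees(np.arctan2(*(q[1]-q[0])[[1,0]])).round(1))
def reg(n,u0,u1,v0,v1,lo,hi,cond=None):
    Q=P[v0:v1,u0:u1];m=(Q[...,2]>lo)&(Q[...,2]<hi)
    if cond is not None:m&=cond[v0:v1,u0:u1]
    q=Q[m][:,:2].astype(np.float32)
    (c,s,a)=cv2.minAreaRect(q);print(n,len(q),np.array(c).round(1),np.array(s).round(1),round(a,1),'z',np.median(Q[m][:,2]).round(1),cv2.boxPoints((c,s,a)).round().tolist())
reg('pedal',190,240,245,280,85,115)
reg('pedalall',190,240,245,280,30,115)
reg('house',270,335,145,235,94,108)
reg('nose',270,335,195,235,65,94)
reg('foot',270,335,190,235,6,20)
org=(hsv[...,0]>5)&(hsv[...,0]<18)&(hsv[...,1]>200)&(hsv[...,2]>170)
reg('cover',270,335,140,190,100,260,org)
reg('hub',405,445,160,195,60,130);reg('old',170,210,160,195,85,115);reg('lube',225,255,138,172,60,170)
# profile along gauge
Q=P[145:240,304];print(np.c_[np.arange(145,240,4),Q[::4]].round(0).tolist())
a=cv2.resize(im[140:300,170:340],(680,640)[:2] and (637,600),interpolation=cv2.INTER_CUBIC)
save('crop1.png',a)
E
```

```text
green [429.61545 354.4231 ] [ 166.5 -317.7    5. ] [202. 201. 199.] -79.0
pedal 333 [421.2 266.1] [34.8 64.5] 15.5 z 101.2 [[396.0, 293.0], [413.0, 230.0], [447.0, 240.0], [429.0, 302.0]]
pedalall 410 [421.  266.1] [35. 65.] 14.9 z 100.6 [[396.0, 293.0], [412.0, 230.0], [446.0, 239.0], [430.0, 302.0]]
house 1070 [638.1  21.3] [144.4  99.9] 7.1 z 101.2 [[560.0, 62.0], [573.0, -37.0], [716.0, -19.0], [704.0, 80.0]]
nose 266 [579.2  24.2] [80.  83.5] 65.3 z 85.0 [[525.0, 5.0], [600.0, -30.0], [634.0, 43.0], [558.0, 78.0]]
foot 683 [563.1  26.2] [179.  124.6] 88.9 z 11.8 [[499.0, -62.0], [624.0, -64.0], [627.0, 115.0], [502.0, 117.0]]
cover 0 [0. 0.] [0. 0.] 0.0 z nan [[0.0, 0.0], [0.0, 0.0], [0.0, 0.0], [0.0, 0.0]]
hub 289 [ 645.2 -311.6] [49.2 51.4] 43.4 z 88.1 [[610.0, -310.0], [645.0, -347.0], [681.0, -313.0], [645.0, -276.0]]
old 337 [655.5 329.5] [35.9 64.3] 17.1 z 101.0 [[629.0, 355.0], [648.0, 293.0], [682.0, 304.0], [663.0, 365.0]]
lube 345 [710.9 191.5] [47.7 51.1] 21.4 z 102.3 [[679.0, 207.0], [698.0, 159.0], [742.0, 176.0], [724.0, 224.0]]
  return _methods._mean(a, axis=axis, dtype=dtype,
  ret = ret.dtype.type(ret / rcount)
```

View pics/crop1.png

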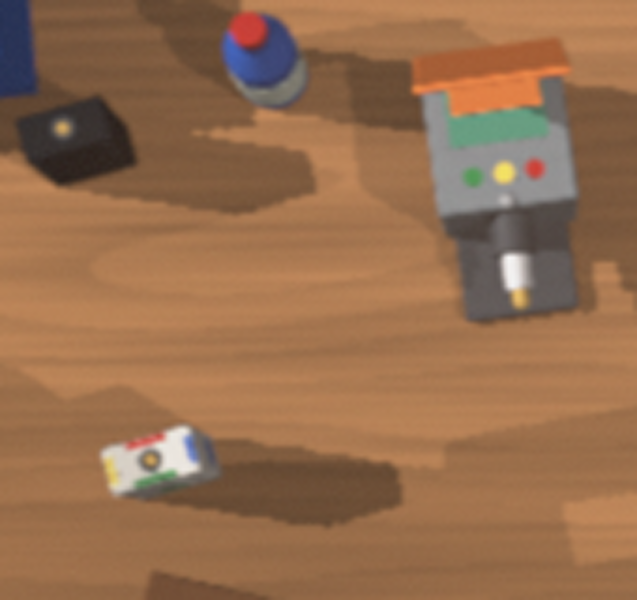

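The crop confirms the pedal: red tick on the world +x side, yellow +y, green −x, blue −y, so its yaw is about 195°. The brass tip is at crop (519,303), which is top pixel (308.5,221). Next: the mat, the tip and the cover.

```bash
python3 - <<'E'
from h import *
D=np.load('/tmp/top.npz');im,P=D['im'],D['P'];hsv=cv2.cvtColor(im,cv2.COLOR_RGB2HSV)
def ray(n,uv,z):
    p=arm.camera_params(n);K=np.array(p['K']);T=np.array(p['pose'])
    uv=np.atleast_2d(uv).astype(float);d=np.c_[(uv-K[:2,2])/K[0,0],np.ones(len(uv))]@T[:3,:3].T
    return (T[:3,3]+d*((z-T[2,3])/d[:,2])[:,None]).round(1)
print('hsv mats',hsv[262,419],hsv[353,430])
g=((hsv[...,0]>50)&(hsv[...,0]<100)&(hsv[...,1]>60)).astype(np.uint8)
g=g[228:298,385:455].copy()
c=max(cv2.findContours(g,0,2)[0],key=cv2.contourArea);b=cv2.boxPoints(cv2.minAreaRect(c))+[385,228]
q=ray('top',b,5);print('mat',b.mean(0),q.mean(0),q.tolist())
print('tip',ray('top',[308.5,221.3],75))
f=np.array([[445,212],[577,200]])/3.747+[170,140];q=ray('top',f,100);print('house front',q.tolist(),np.degrees(np.arctan2(*(q[0]-q[1])[[1,0]]))-90)
f=np.array([[472,320],[577,305]])/3.747+[170,140];q=ray('top',f,12);print('foot front',q.tolist(),np.degrees(np.arctan2(*(q[0]-q[1])[[1,0]]))-90)
# cover from both clouds, orange by colour & height
for n in('top','scene'):
    D=np.load(f'/tmp/{n}.npz');h=cv2.cvtColor(D['im'],cv2.COLOR_RGB2HSV);Q=D['P']
    m=(h[...,0]>4)&(h[...,0]<19)&(h[...,1]>190)&(Q[...,2]>95)&(abs(Q[...,0]-650)<110)&(abs(Q[...,1]-20)<90)
    q=Q[m];print(n,len(q),q.min(0).round(),q.max(0).round())
    if len(q)>30:
        c=np.median(q,0);k=abs(q-c).max(1)<80;U,S,V=np.linalg.svd(q[k]-q[k].mean(0));print('normal',V[2].round(3),S.round(),q[k].mean(0).round(1))
E
```

```text
hsv mats [ 68  70 131] [ 71  81 133]
mat [418.5 261.5] [ 420.6  -295.25    5.  ] [[492.4, -223.7, 5.0], [490.3, -371.2, 5.0], [348.8, -366.2, 5.0], [350.9, -219.9, 5.0]]
tip [[528.2   7.6  75. ]]
house front [[591.4, 58.6, 100.0], [598.6, -34.5, 100.0]] 4.422235447928628
foot front [[525.2, 43.3, 12.0], [535.3, -34.7, 12.0]] 7.378016096492658Traceback (most recent call last):
  File "<stdin>", line 19, in <module>
    return umr_minimum(a, axis, None, out, keepdims, initial, where)
ValueError: zero-size array to reduction operation minimum which has no identity
```

>>> arm_command([
  {"x": 1,"y": 1,"z": 0.3},
  {"x": 1,"y": 1,"z": 0.3},
  {"x": 1,"y": 1,"z": 0.3},
  {"x": 1,"y": 1,"z": 0.3},
  {"x": 1,"y": 1,"z": 0.3},
])

```text
schema error: expected keys x, y, z, wx, wy, wz, hand
```

>>> arm_command([
  {"x": 0.6,"y": 1,"z": 0.08,"wx": 0,"wy": 0,"wz": 1,"hand": 0},
  {"x": 0.6,"y": 1,"z": 0.08,"wx": 0,"wy": 0,"wz": 1,"hand": 0},
  {"x": 0.6,"y": 1,"z": 0.08,"wx": 0,"wy": 0,"wz": 1,"hand": 0},
  {"x": 0.6,"y": 1,"z": 0.08,"wx": 0,"wy": 0,"wz": 1,"hand": 0},
  {"x": 0.6,"y": 1,"z": 0.08,"wx": 0,"wy": 0,"wz": 1,"hand": 0},
], squeeze=90)

```text
clock: 0.52
ee_pos: [228.3, -453.7, 259.7]
ee_rot: [-2.996, -0.943, -0.0]
ft_force: [0.2, -0.1, 0.5]
grip_width: 1.002
grip_force: 0.0
```

>>> arm_command([
  {"x": 0.6,"y": 1,"z": 0.08,"wx": 0,"wy": 0,"wz": 1,"hand": 0},
  {"x": 0.6,"y": 1,"z": 0.08,"wx": 0,"wy": 0,"wz": 1,"hand": 0},
  {"x": 0.6,"y": 1,"z": 0.08,"wx": 0,"wy": 0,"wz": 1,"hand": 0},
  {"x": 0.6,"y": 1,"z": 0.08,"wx": 0,"wy": 0,"wz": 1,"hand": 0},
  {"x": 0.6,"y": 1,"z": 0.08,"wx": 0,"wy": 0,"wz": 1,"hand": 0},
])

```text
clock: 0.93
ee_pos: [303.3, -328.7, 270.0]
ee_rot: [-2.787, -1.449, 0.0]
ft_force: [1.5, -0.0, 0.6]
grip_width: 0.999
grip_force: 0.0
```

>>> arm_command([
  {"x": 0.5,"y": 1,"z": 0.08,"wx": 0,"wy": 0,"wz": 1,"hand": 0},
  {"x": 0.5,"y": 1,"z": 0.08,"wx": 0,"wy": 0,"wz": 1,"hand": 0},
  {"x": 0.5,"y": 1,"z": 0.08,"wx": 0,"wy": 0,"wz": 1,"hand": 0},
  {"x": 0.5,"y": 1,"z": 0.08,"wx": 0,"wy": 0,"wz": 1,"hand": 0},
  {"x": 0.5,"y": 1,"z": 0.08,"wx": 0,"wy": 0,"wz": 1,"hand": 0},
])

```text
clock: 1.35
ee_pos: [365.7, -203.7, 280.1]
ee_rot: [-2.493, -1.911, 0.0]
ft_force: [0.4, 0.0, 0.8]
grip_width: 0.996
grip_force: 0.0
```

>>> arm_command([
  {"x": 0.5,"y": 1,"z": 0.08,"wx": 0,"wy": 0,"wz": 1,"hand": 0},
  {"x": 0.5,"y": 1,"z": 0.08,"wx": 0,"wy": 0,"wz": 1,"hand": 0},
  {"x": 0.5,"y": 1,"z": 0.08,"wx": 0,"wy": 0,"wz": 1,"hand": 0},
  {"x": 0.5,"y": 1,"z": 0.08,"wx": 0,"wy": 0,"wz": 1,"hand": 0},
  {"x": 0.5,"y": 1,"z": 0.08,"wx": 0,"wy": 0,"wz": 1,"hand": 0},
])

```text
clock: 1.77
ee_pos: [428.2, -78.7, 290.1]
ee_rot: [-2.123, -2.315, 0.0]
ft_force: [1.3, -0.1, 0.8]
grip_width: 1.001
grip_force: 0.0
```

>>> arm_command([
  {"x": 0.5,"y": 1,"z": 0.08,"wx": 0,"wy": 0,"wz": 0.6,"hand": 0},
  {"x": 0.5,"y": 1,"z": 0.08,"wx": 0,"wy": 0,"wz": 0.6,"hand": 0},
  {"x": 0.5,"y": 1,"z": 0.08,"wx": 0,"wy": 0,"wz": 0.6,"hand": 0},
  {"x": 0.5,"y": 1,"z": 0.08,"wx": 0,"wy": 0,"wz": 0.6,"hand": 0},
  {"x": 0,"y": 0,"z": 0,"wx": 0,"wy": 0,"wz": 0,"hand": 0},
])

```text
clock: 2.18
ee_pos: [479.1, 23.6, 298.1]
ee_rot: [-1.918, -2.487, -0.002]
ft_force: [-0.1, -0.0, 0.0]
grip_width: 1.004
grip_force: 0.0
```

```bash
cat >> h.py <<'E'
from scipy.spatial.transform import Rotation as R
def tool():
    s=arm.read_state();T=np.eye(4);T[:3,:3]=R.from_rotvec(s['ee_rot']).as_matrix();T[:3,3]=s['ee_pos'];return T
def wrist():
    T=tool();im,d=arm.camera('wrist');p=arm.camera_params('wrist');K=np.array(p['K']);T=T@np.array(p['tool_from_camera'])
    v,u=np.mgrid[0:480,0:640];x=(u-K[0,2])/K[0,0];y=(v-K[1,2])/K[1,1];r=np.hypot(x,y)+1e-9
    ray=np.stack([x/r*np.sin(r),y/r*np.sin(r),np.cos(r)],-1)
    D=ray@T[:3,:3].T                       # world ray directions
    P=D*(d/np.maximum(ray[...,2],1e-3))[...,None]+T[:3,3];P[d==0]=np.nan
    return im,P,D,T[:3,3]
def onz(D,o,uv,z):
    d=D[int(round(uv[1])),int(round(uv[0]))];return o+d*(z-o[2])/d[2]
E
python3 - <<'E'
from h import *
im,P,D,o=wrist();save('w1.png',im);np.savez('/tmp/w1',im=im,P=P,D=D,o=o)
print(o,arm.camera_params('wrist'))
E
```

```text
[459.61573879  99.2456094  421.53968776] {'K': array([[371.64829954,   0.        , 314.28859851],
       [  0.        , 371.64829954, 236.81941947],
       [  0.        ,   0.        ,   1.        ]]), 'tool_from_camera': array([[ 1.40249901e-04, -9.51700674e-01, -3.07027373e-01,
         7.83301908e+01],
       [ 9.99999858e-01, -2.43314795e-05,  5.32220190e-04,
         4.62170335e-01],
       [-5.13984744e-04, -3.07027404e-01,  9.51700535e-01,
        -1.23299205e+02],
       [ 0.00000000e+00,  0.00000000e+00,  0.00000000e+00,
         1.00000000e+00]])}
```

View pics/w1.png

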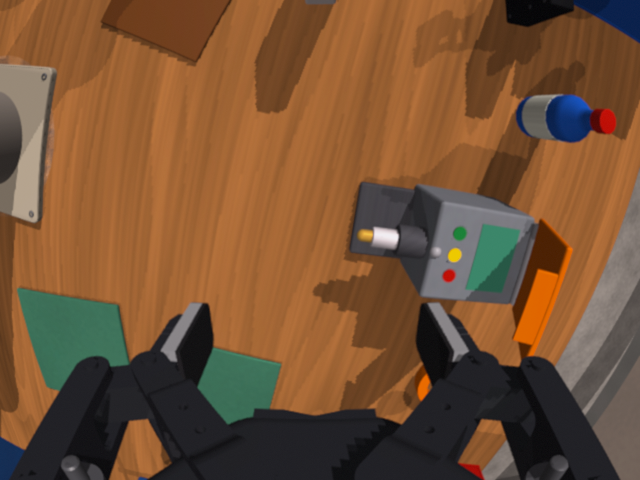

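The wrist view shows the brass tip at (358,236), the nose running right to (428,241), the housing top from (437,186) to (514,303), the foot's front edge from (363,183) to (351,250), and the open cover at (545,280).

```bash
python3 - <<'E'
from h import *
Z=np.load('/tmp/w1.npz');im,P,D,o=[Z[k] for k in('im','P','D','o')];h=cv2.cvtColor(im,cv2.COLOR_RGB2HSV)
br=((h[...,0]>12)&(h[...,0]<30)&(h[...,1]>110)&(h[...,2]>140)).astype(np.uint8);br[:,:355]=0;br[:,378:]=0;br[:222]=0;br[250:]=0
ys,xs=np.nonzero(br);print('brass px',xs.min(),xs.max(),ys.min(),ys.max(),len(xs),h[236,364],h[236,350])
tip=onz(D,o,(xs.min(),ys[xs<=xs.min()+1].mean()),75);print('tip',tip.round(1))
q=P[ys,xs];print('brass depth max z',np.nanmax(q[:,2]).round(1),'minx',np.nanmin(q[:,0]).round(1),'y mid',((np.nanmin(q[:,1])+np.nanmax(q[:,1]))/2).round(1))
# nose/brass ridge: band z 70-95
S=P[180:310,350:560];m=(abs(S[...,2]-100)<3);pts=S[m][:,:2].astype(np.float32);r=cv2.minAreaRect(pts);print('housing top',[np.round(a,1) for a in r],cv2.boxPoints(r).round(1).tolist())
m=(S[...,2]>70)&(S[...,2]<96);q=S[m];q=q[(abs(q[:,1]-tip[1]-(q[:,0]-tip[0])*.12)<25)&(q[:,0]<tip[0]+65)&(q[:,0]>tip[0]-5)]
for a in np.arange(tip[0]-3,tip[0]+62,7):
    k=q[(q[:,0]>=a)&(q[:,0]<a+7)]
    if len(k):print(a.round(),len(k),k[:,1].min().round(1),k[:,1].max().round(1),k[:,2].max().round(1))
f1,f2=onz(D,o,(363,183),12),onz(D,o,(351,250),12);print('foot',f1.round(),f2.round(),np.degrees(np.arctan2(-(f1-f2)[0],(f1-f2)[1])))
m=(h[...,0]>4)&(h[...,0]<17)&(h[...,1]>200)&(P[...,2]>95)&(P[...,0]>580)&(P[...,2]<260);q=P[m];print('cover',len(q))
if len(q)>20:print(q.min(0).round(),q.max(0).round(), q[np.argsort(q[:,2])[-20:]].mean(0).round())
E
```

```text
brass px 359 372 230 240 135 [ 19 183 212] [ 12 158  89]
tip [530.    5.8  75. ]
brass depth max z 81.9 minx 529.0 y mid 7.5
housing top [array([651.5,  20.9]), array([111.4, 100.1]), np.float64(6.8)] [[590.2999877929688, 64.0], [602.0999755859375, -35.400001525878906], [712.7999877929688, -22.299999237060547], [700.9000244140625, 77.19999694824219]]
527.0 75 1.0 12.4 81.2
534.0 88 0.5 12.4 81.9
541.0 151 -1.2 17.8 86.0
548.0 140 -0.2 18.9 85.6
555.0 131 0.8 19.5 86.1
562.0 216 -4.0 26.4 90.9
569.0 231 -4.3 27.4 91.6
576.0 222 -3.5 28.3 92.3
583.0 212 -2.6 29.2 91.8
590.0 207 -1.3 38.3 95.8
foot [530.  47.  12.] [539. -32.  12.] 6.5603998621498665
cover 4307
[639. -27. 108.] [728. 203. 215.] [660.  37. 215.]
```

>>> arm_command([
  {"x": -0.23,"y": 0.97,"z": -0.4,"wx": 0,"wy": 0,"wz": 0,"hand": 0},
  {"x": -0.23,"y": 0.97,"z": -0.4,"wx": 0,"wy": 0,"wz": 0,"hand": 0},
  {"x": -0.23,"y": 0.97,"z": -0.4,"wx": 0,"wy": 0,"wz": 0,"hand": 0},
  {"x": -0.23,"y": 0.97,"z": -0.4,"wx": 0,"wy": 0,"wz": 0,"hand": 0},
  {"x": -0.23,"y": 0.97,"z": -0.4,"wx": 0,"wy": 0,"wz": 0,"hand": 0},
])

```text
clock: 2.65
ee_pos: [448.6, 141.1, 247.5]
ee_rot: [-1.928, -2.48, 0.001]
ft_force: [1.0, 0.3, 0.2]
grip_width: 0.998
grip_force: 0.0
```

>>> arm_command([
  {"x": -0.23,"y": 0.97,"z": -0.4,"wx": 0,"wy": 0,"wz": 0,"hand": 0},
  {"x": -0.23,"y": 0.97,"z": -0.4,"wx": 0,"wy": 0,"wz": 0,"hand": 0},
  {"x": -0.23,"y": 0.97,"z": -0.4,"wx": 0,"wy": 0,"wz": 0,"hand": 0},
  {"x": -0.23,"y": 0.97,"z": -0.4,"wx": 0,"wy": 0,"wz": 0,"hand": 0},
  {"x": -0.23,"y": 0.97,"z": -0.4,"wx": 0,"wy": 0,"wz": 0,"hand": 0},
])

```text
clock: 3.07
ee_pos: [420.0, 262.4, 197.5]
ee_rot: [1.928, 2.48, -0.001]
ft_force: [0.3, 1.4, -0.3]
grip_width: 1.0
grip_force: 0.0
```

```bash
python3 - <<'E'
from h import *
im,P,D,o=wrist();save('w2.png',im)
m=(abs(P[...,2]-100)<4)&(abs(P[...,0]-421)<60)&(abs(P[...,1]-266)<60)
r=cv2.minAreaRect(P[m][:,:2].astype(np.float32));print([np.round(a,1) for a in r],m.sum(),tool()[:3].round(2))
E
```

```text
[array([422.8, 265.4]), array([34.1, 63.5]), np.float64(15.3)] 5020 [[-2.5000e-01  9.7000e-01 -0.0000e+00  4.1794e+02]
 [ 9.7000e-01  2.5000e-01  0.0000e+00  2.6542e+02]
 [ 0.0000e+00 -0.0000e+00 -1.0000e+00  1.9524e+02]]
```

>>> arm_command([
  {"x": 0.2,"y": 0,"z": -0.92,"wx": 0,"wy": 0,"wz": 0.2,"hand": 0},
  {"x": 0,"y": 0,"z": -0.92,"wx": 0,"wy": 0,"wz": 0,"hand": 0},
  {"x": 0,"y": 0,"z": -0.92,"wx": 0,"wy": 0,"wz": 0,"hand": 0},
  {"x": 0,"y": 0,"z": -0.92,"wx": 0,"wy": 0,"wz": 0,"hand": 0},
  {"x": 0,"y": 0,"z": -0.92,"wx": 0,"wy": 0,"wz": 0,"hand": 0},
])

```text
clock: 3.53
ee_pos: [425.4, 261.3, 82.1]
ee_rot: [1.91, 2.494, -0.001]
ft_force: [-0.1, -0.8, -0.7]
grip_width: 0.999
grip_force: 0.0
```

>>> arm_command([
  {"x": 0,"y": 0,"z": 0,"wx": 0,"wy": 0,"wz": 0,"hand": 0},
  {"x": 0,"y": 0,"z": 0,"wx": 0,"wy": 0,"wz": 0,"hand": 1},
  {"x": 0,"y": 0,"z": 0,"wx": 0,"wy": 0,"wz": 0,"hand": 1},
  {"x": 0,"y": 0,"z": 0,"wx": 0,"wy": 0,"wz": 0,"hand": 1},
  {"x": 0,"y": 0,"z": 0,"wx": 0,"wy": 0,"wz": 0,"hand": 1},
])

```text
clock: 3.95
ee_pos: [426.7, 262.8, 85.2]
ee_rot: [1.908, 2.494, 0.004]
ft_force: [1.1, 0.7, -0.6]
grip_width: 0.453
grip_force: 0.0
```

>>> arm_command([
  {"x": 0,"y": 0,"z": 0,"wx": 0,"wy": 0,"wz": 0,"hand": 1},
  {"x": 0,"y": 0,"z": 0,"wx": 0,"wy": 0,"wz": 0,"hand": 1},
  {"x": 0,"y": 0,"z": 0,"wx": 0,"wy": 0,"wz": 0,"hand": 1},
  {"x": 0,"y": 0,"z": 0,"wx": 0,"wy": 0,"wz": 0,"hand": 1},
  {"x": 0,"y": 0,"z": 0,"wx": 0,"wy": 0,"wz": 0,"hand": 1},
])

```text
clock: 4.37
ee_pos: [426.3, 262.7, 85.2]
ee_rot: [1.908, 2.495, 0.003]
ft_force: [-2.3, -1.5, 8.6]
grip_width: 0.381
grip_force: 88.5
```

>>> arm_command([
  {"x": 0,"y": 0,"z": 0.8,"wx": 0,"wy": 0,"wz": 0,"hand": 1},
  {"x": 0,"y": 0,"z": 1,"wx": 0,"wy": 0,"wz": 0,"hand": 1},
  {"x": 0.24,"y": -0.95,"z": 0,"wx": 0,"wy": 0,"wz": -0.2,"hand": 1},
  {"x": 0.24,"y": -0.95,"z": 0,"wx": 0,"wy": 0,"wz": -0.2,"hand": 1},
  {"x": 0.24,"y": -0.95,"z": 0,"wx": 0,"wy": 0,"wz": -0.2,"hand": 1},
])

```text
clock: 4.78
ee_pos: [444.1, 190.8, 129.7]
ee_rot: [1.959, 2.454, 0.003]
ft_force: [0.4, 1.1, -3.6]
grip_width: 0.386
grip_force: 89.9
```

>>> arm_command([
  {"x": 0.24,"y": -0.95,"z": 0,"wx": 0,"wy": 0,"wz": -0.2,"hand": 1},
  {"x": 0.24,"y": -0.95,"z": 0,"wx": 0,"wy": 0,"wz": -0.2,"hand": 1},
  {"x": 0.24,"y": -0.95,"z": 0,"wx": 0,"wy": 0,"wz": -0.2,"hand": 1},
  {"x": 0.24,"y": -0.95,"z": 0,"wx": 0,"wy": 0,"wz": -0.2,"hand": 1},
  {"x": 0.24,"y": -0.95,"z": 0,"wx": 0,"wy": 0,"wz": -0.2,"hand": 1},
])

```text
clock: 5.2
ee_pos: [473.8, 71.2, 128.9]
ee_rot: [2.045, 2.384, 0.001]
ft_force: [0.5, -0.5, -2.5]
grip_width: 0.382
grip_force: 89.9
```

>>> arm_command([
  {"x": 0.2,"y": -0.9,"z": 0,"wx": 0,"wy": 0,"wz": -0.2,"hand": 1},
  {"x": 0.2,"y": -0.9,"z": 0,"wx": 0,"wy": 0,"wz": -0.2,"hand": 1},
  {"x": 0.2,"y": -0.9,"z": 0,"wx": 0,"wy": 0,"wz": -0.1,"hand": 1},
  {"x": 0,"y": 0,"z": 0,"wx": 0,"wy": 0,"wz": 0,"hand": 1},
  {"x": 0,"y": 0,"z": 0,"wx": 0,"wy": 0,"wz": 0,"hand": 1},
])

```text
clock: 5.62
ee_pos: [488.8, 3.9, 128.8]
ee_rot: [2.089, 2.346, 0.001]
ft_force: [0.2, 0.2, -3.2]
grip_width: 0.382
grip_force: 89.7
```

```bash
cat > look.py <<'E'
from h import *
import sys
def look(name=None):
    T=[];
    im,P,D,o=wrist();s=arm.read_state();t=tool();print('tcp',t[:3,3].round(1),'tooly deg',np.degrees(np.arctan2(t[1,1],t[0,1])).round(1),'z',t[:3,2].round(3),'q6',s['joint_pos'][5].round(2),'f',s['ft_force'].round(1),'clk',s['clock'])
    if name:save(name,im)
    im,P=cloud('top')
    m=(np.hypot(P[...,0]-t[0,3],P[...,1]-t[1,3])<60)&(P[...,2]>10)&(P[...,2]<130);m[:200]&=False
    print('top pts',m.sum())
    return im,P
if __name__=='__main__': look(sys.argv[1] if len(sys.argv)>1 else None)
E
python3 look.py w3.png; python3 - <<'E'
from h import *
for i in range(3):
    s=arm.read_state();print(s['ee_pos'].round(1),s['ft_force'].round(1));arm.camera('top')
E
```

```text
tcp [488.5   4.7 128.6] tooly deg 6.7 z [ 0.  0. -1.] q6 -0.21 f [ 0.1  0.2 -2.9] clk 5.6667
top pts 23
[488.4   5.2 128.5] [-0.5 -0.7 -2.2]
[488.3   5.5 128.4] [-0.1 -0.4 -3. ]
[488.3   5.7 128.4] [ 0.7 -0.2 -2.4]
```

View pics/w3.png

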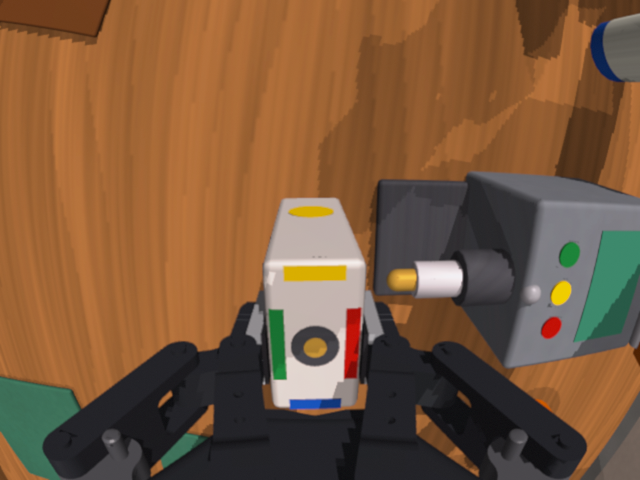

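The wrist view shows the pedal held squarely: red tick facing the probe, pedal top at (265–363, 262–408), brass tip at (390,280). Next I measure the pedal's pose in the hand.

```bash
cat > ped.py <<'E'
from h import *
def ped():
    im,P,D,o=wrist();t=tool();s=arm.read_state();tcp=t[:3,3];h=cv2.cvtColor(im,cv2.COLOR_RGB2HSV)
    L=(P-tcp)@t[:3,:3]   # tool frame
    m=(L[...,2]>-30)&(L[...,2]<-5)&(abs(L[...,0])<55)&(abs(L[...,1])<22)&(h[...,2]>60);m[:150]=False
    z=np.median(P[m][:,2]);m&=abs(P[...,2]-z)<2.5
    k=max(cv2.findContours(m.astype(np.uint8),0,2)[0],key=cv2.contourArea);mm=np.zeros(m.shape,np.uint8);cv2.drawContours(mm,[k],-1,1,-1);m&=mm>0
    q=P[m];A=np.c_[q[:,:2]-tcp[:2],np.ones(len(q))];c=np.linalg.lstsq(A,q[:,2],rcond=None)[0]
    r=cv2.minAreaRect(q[:,:2].astype(np.float32));ctr=np.array(r[0])
    off=(np.r_[ctr,z]-tcp)@t[:3,:3]
    print('tcp',tcp.round(1),'tooly',np.degrees(np.arctan2(t[1,1],t[0,1])).round(1),'q6',s['joint_pos'][5].round(2),'f',s['ft_force'].round(1),'clk',s['clock'])
    print('pedal c',ctr.round(1),'size',np.round(r[1],1),'ang',round(r[2],1),'topz',z.round(1),'bottom',(z-100).round(1),'tilt deg',np.degrees(c[:2]).round(1),'off tool',off.round(1))
    ys,xs=np.nonzero((h[...,0]>12)&(h[...,0]<30)&(h[...,1]>110)&(h[...,2]>140)&(abs(P[...,2]-78)<6)&(P[...,0]>515)&(P[...,0]<541)&(abs(P[...,1]-6)<12))
    if len(xs): print('tip',onz(D,o,(xs.min(),ys[xs<=xs.min()+1].mean()),75).round(1),len(xs))
ped()
E
python3 ped.py
```

```text
tcp [488.3   5.6 128.3] tooly 6.8 q6 -0.21 f [ 0.1  0.1 -2.3] clk 5.9167
pedal c [488.4   9.6] size [33.8 64. ] ang 7.0 topz 143.2 bottom 43.2 tilt deg [-1.3 -0.5] off tool [  4.    0.5 -14.9]
tip [529.3   6.3  75. ] 453
```

>>> arm_command([
  {"x": 0.18,"y": -0.06,"z": -0.03,"wx": 0,"wy": 0,"wz": 0,"hand": 1},
  {"x": 0.18,"y": -0.06,"z": -0.03,"wx": 0,"wy": 0,"wz": 0,"hand": 1},
  {"x": 0.18,"y": -0.06,"z": -0.03,"wx": 0,"wy": 0,"wz": 0,"hand": 1},
  {"x": 0.18,"y": -0.06,"z": -0.03,"wx": 0,"wy": 0,"wz": 0,"hand": 1},
  {"x": 0,"y": 0,"z": 0,"wx": 0,"wy": 0,"wz": 0,"hand": 1},
])

```text
clock: 6.33
ee_pos: [507.4, -1.5, 125.2]
ee_rot: [2.086, 2.348, 0.0]
ft_force: [0.5, 0.7, -1.8]
grip_width: 0.383
grip_force: 89.8
```

```bash
python3 ped.py
```

```text
tcp [506.9  -1.4 125.1] tooly 6.8 q6 -0.22 f [ 0.7 -0.7 -2.5] clk 6.3833
pedal c [507.3   2.3] size [33.7 64. ] ang 6.7 topz 140.0 bottom 40.0 tilt deg [-1.2 -0.5] off tool [  3.6   0.9 -14.9]
tip [532.8   7.9  75. ] 320
```

>>> arm_command([
  {"x": 0.08,"y": 0.03,"z": 0,"wx": 0,"wy": 0,"wz": 0,"hand": 1},
  {"x": 0.06,"y": 0.03,"z": 0,"wx": 0,"wy": 0,"wz": 0,"hand": 1},
  {"x": 0,"y": 0,"z": 0,"wx": 0,"wy": 0,"wz": 0,"hand": 1},
])

```text
clock: 6.63
ee_pos: [510.2, 0.5, 125.3]
ee_rot: [2.086, 2.349, 0.0]
ft_force: [-0.5, -0.3, -2.4]
grip_width: 0.385
grip_force: 89.8
```

>>> arm_command([
  {"x": 0.04,"y": 0.004,"z": 0,"wx": 0,"wy": 0,"wz": 0,"hand": 1},
  {"x": 0,"y": 0,"z": 0,"wx": 0,"wy": 0,"wz": 0,"hand": 1},
])

```text
clock: 6.8
ee_pos: [511.1, 0.5, 125.3]
ee_rot: [2.086, 2.349, 0.0]
ft_force: [0.5, -0.6, -2.9]
grip_width: 0.388
grip_force: 89.8
```

>>> arm_command([
  {"x": 0.04,"y": 0.004,"z": 0,"wx": 0,"wy": 0,"wz": 0,"hand": 1},
  {"x": 0,"y": 0,"z": 0,"wx": 0,"wy": 0,"wz": 0,"hand": 1},
])

```text
clock: 6.97
ee_pos: [512.1, 0.5, 125.4]
ee_rot: [2.086, 2.349, 0.0]
ft_force: [-0.5, -0.6, -2.5]
grip_width: 0.385
grip_force: 89.8
```

>>> arm_command([
  {"x": 0.04,"y": 0.004,"z": 0,"wx": 0,"wy": 0,"wz": 0,"hand": 1},
  {"x": 0,"y": 0,"z": 0,"wx": 0,"wy": 0,"wz": 0,"hand": 1},
])

```text
clock: 7.13
ee_pos: [512.7, 0.6, 125.2]
ee_rot: [-2.086, -2.348, 0.001]
ft_force: [-2.1, -0.4, -1.3]
grip_width: 0.385
grip_force: 89.9
```

>>> arm_command([
  {"x": 0.04,"y": 0.004,"z": 0,"wx": 0,"wy": 0,"wz": 0,"hand": 1},
  {"x": 0,"y": 0,"z": 0,"wx": 0,"wy": 0,"wz": 0,"hand": 1},
])

```text
clock: 7.3
ee_pos: [513.6, 0.7, 125.1]
ee_rot: [-2.086, -2.348, 0.001]
ft_force: [-3.2, 0.0, -0.0]
grip_width: 0.386
grip_force: 89.9
```

>>> arm_command([
  {"x": 0.06,"y": 0.006,"z": 0,"wx": 0,"wy": 0,"wz": 0,"hand": 1},
  {"x": 0,"y": 0,"z": 0,"wx": 0,"wy": 0,"wz": 0,"hand": 1},
])

```text
clock: 7.47
ee_pos: [514.9, 0.9, 124.9]
ee_rot: [-2.086, -2.348, 0.002]
ft_force: [-5.3, -1.6, -0.2]
grip_width: 0.383
grip_force: 90.0
```

>>> arm_command([
  {"x": 0.025,"y": 0.003,"z": 0,"wx": 0,"wy": 0,"wz": 0,"hand": 1},
  {"x": 0,"y": 0,"z": 0,"wx": 0,"wy": 0,"wz": 0,"hand": 1},
  {"x": 0,"y": 0,"z": 0,"wx": 0,"wy": 0,"wz": 0,"hand": 1},
])

```text
clock: 7.72
ee_pos: [515.3, 0.9, 124.9]
ee_rot: [-2.085, -2.348, 0.002]
ft_force: [-7.2, -0.7, 0.3]
grip_width: 0.387
grip_force: 90.2
```

>>> arm_command([
  {"x": 0,"y": 0,"z": 0,"wx": 0,"wy": 0,"wz": 0,"hand": 1},
  {"x": 0,"y": 0,"z": 0,"wx": 0,"wy": 0,"wz": 0,"hand": 1},
  {"x": 0,"y": 0,"z": 0,"wx": 0,"wy": 0,"wz": 0,"hand": 1},
])

```text
clock: 7.97
ee_pos: [515.3, 0.9, 124.9]
ee_rot: [-2.085, -2.348, 0.002]
ft_force: [-6.5, -1.0, 0.5]
grip_width: 0.382
grip_force: 90.2
```

>>> arm_command([
  {"x": 0,"y": 0,"z": 0,"wx": 0,"wy": 0,"wz": 0,"hand": 1},
  {"x": -0.2,"y": -0.02,"z": 0,"wx": 0,"wy": 0,"wz": 0,"hand": 1},
  {"x": -0.55,"y": -0.06,"z": 0,"wx": 0,"wy": 0,"wz": 0,"hand": 1},
  {"x": -0.55,"y": -0.06,"z": 0,"wx": 0,"wy": 0,"wz": -0.5,"hand": 1},
  {"x": -0.55,"y": -0.06,"z": 0,"wx": 0,"wy": 0,"wz": -1,"hand": 1},
])

```text
clock: 8.38
ee_pos: [469.9, -4.1, 125.5]
ee_rot: [2.207, 2.235, 0.002]
ft_force: [-0.3, -0.0, -1.9]
grip_width: 0.381
grip_force: 90.1
```

>>> arm_command([
  {"x": 0,"y": 0,"z": 0,"wx": 0,"wy": 0,"wz": -1,"hand": 1},
  {"x": 0,"y": 0,"z": 0,"wx": 0,"wy": 0,"wz": -1,"hand": 1},
  {"x": 0,"y": 0,"z": 0,"wx": 0,"wy": 0,"wz": -1,"hand": 1},
  {"x": 0,"y": 0,"z": 0,"wx": 0,"wy": 0,"wz": -1,"hand": 1},
  {"x": 0,"y": 0,"z": 0,"wx": 0,"wy": 0,"wz": -1,"hand": 1},
])

```text
clock: 8.8
ee_pos: [470.5, -4.0, 125.7]
ee_rot: [2.563, 1.814, 0.003]
ft_force: [-0.7, 0.4, -3.2]
grip_width: 0.385
grip_force: 90.4
```

>>> arm_command([
  {"x": 0,"y": 0,"z": 0,"wx": 0,"wy": 0,"wz": -1,"hand": 1},
  {"x": 0,"y": 0,"z": 0,"wx": 0,"wy": 0,"wz": -1,"hand": 1},
  {"x": 0,"y": 0,"z": 0,"wx": 0,"wy": 0,"wz": -1,"hand": 1},
  {"x": 0,"y": 0,"z": 0,"wx": 0,"wy": 0,"wz": -1,"hand": 1},
  {"x": 0,"y": 0,"z": 0,"wx": 0,"wy": 0,"wz": -1,"hand": 1},
])

```text
clock: 9.22
ee_pos: [470.5, -4.0, 125.7]
ee_rot: [2.84, 1.341, 0.003]
ft_force: [0.0, 0.6, -2.8]
grip_width: 0.386
grip_force: 90.4
```

>>> arm_command([
  {"x": 0,"y": 0,"z": 0,"wx": 0,"wy": 0,"wz": -1,"hand": 1},
  {"x": 0,"y": 0,"z": 0,"wx": 0,"wy": 0,"wz": -1,"hand": 1},
  {"x": 0,"y": 0,"z": 0,"wx": 0,"wy": 0,"wz": -1,"hand": 1},
  {"x": 0,"y": 0,"z": 0,"wx": 0,"wy": 0,"wz": -1,"hand": 1},
  {"x": 0,"y": 0,"z": 0,"wx": 0,"wy": 0,"wz": -1,"hand": 1},
])

```text
clock: 9.63
ee_pos: [470.5, -4.0, 125.6]
ee_rot: [3.03, 0.828, 0.003]
ft_force: [0.6, 0.4, -1.9]
grip_width: 0.389
grip_force: 90.4
```

>>> arm_command([
  {"x": 0,"y": 0,"z": 0,"wx": 0,"wy": 0,"wz": -1,"hand": 1},
  {"x": 0,"y": 0,"z": 0,"wx": 0,"wy": 0,"wz": -1,"hand": 1},
  {"x": 0,"y": 0,"z": 0,"wx": 0,"wy": 0,"wz": -1,"hand": 1},
  {"x": 0,"y": 0,"z": 0,"wx": 0,"wy": 0,"wz": -1,"hand": 1},
  {"x": 0,"y": 0,"z": 0,"wx": 0,"wy": 0,"wz": -1,"hand": 1},
])

```text
clock: 10.05
ee_pos: [470.5, -4.0, 125.6]
ee_rot: [3.128, 0.289, 0.003]
ft_force: [-0.4, -0.0, -2.3]
grip_width: 0.381
grip_force: 90.4
```

>>> arm_command([
  {"x": 0.2,"y": 0,"z": 0,"wx": 0,"wy": 0,"wz": -1,"hand": 1},
  {"x": 0.2,"y": 0,"z": 0,"wx": 0,"wy": 0,"wz": 0,"hand": 1},
  {"x": 0,"y": 0,"z": 0,"wx": 0,"wy": 0,"wz": 0,"hand": 1},
])

```text
clock: 10.3
ee_pos: [481.2, -4.1, 125.8]
ee_rot: [3.136, 0.189, 0.004]
ft_force: [-0.6, -0.2, -2.6]
grip_width: 0.384
grip_force: 90.3
```

```bash
python3 ped.py
```

```text
tcp [480.6  -4.1 125.6] tooly -83.1 q6 1.33 f [-0.3  0.2 -2.7] clk 10.35
pedal c [485.9  -3.8] size [63.8 33.7] ang 7.2 topz 140.6 bottom 40.6 tilt deg [-0.3  1.3] off tool [  5.3   0.4 -15. ]
tip [515.2  12.5  75. ] 632
```

>>> arm_command([
  {"x": 0.12,"y": 0.12,"z": -0.02,"wx": 0,"wy": 0,"wz": 0,"hand": 1},
  {"x": 0.12,"y": 0.11,"z": 0,"wx": 0,"wy": 0,"wz": 0,"hand": 1},
  {"x": 0.08,"y": 0.01,"z": 0,"wx": 0,"wy": 0,"wz": 0,"hand": 1},
  {"x": 0,"y": 0,"z": 0,"wx": 0,"wy": 0,"wz": 0,"hand": 1},
])

```text
clock: 10.68
ee_pos: [488.3, 2.2, 124.8]
ee_rot: [-3.136, -0.187, -0.0]
ft_force: [0.4, 0.1, -1.6]
grip_width: 0.383
grip_force: 90.3
```

>>> arm_command([
  {"x": 0.06,"y": 0.006,"z": 0,"wx": 0,"wy": 0,"wz": 0,"hand": 1},
  {"x": 0,"y": 0,"z": 0,"wx": 0,"wy": 0,"wz": 0,"hand": 1},
])

```text
clock: 10.85
ee_pos: [489.5, 2.1, 124.8]
ee_rot: [-3.136, -0.186, -0.0]
ft_force: [-0.7, -0.4, -2.6]
grip_width: 0.385
grip_force: 90.3
```

>>> arm_command([
  {"x": 0.06,"y": 0.006,"z": 0,"wx": 0,"wy": 0,"wz": 0,"hand": 1},
  {"x": 0,"y": 0,"z": 0,"wx": 0,"wy": 0,"wz": 0,"hand": 1},
])

```text
clock: 11.02
ee_pos: [491.1, 2.2, 124.8]
ee_rot: [3.136, 0.185, 0.0]
ft_force: [0.2, 0.6, -2.7]
grip_width: 0.388
grip_force: 90.3
```

>>> arm_command([
  {"x": 0.06,"y": 0.006,"z": 0,"wx": 0,"wy": 0,"wz": 0,"hand": 1},
  {"x": 0,"y": 0,"z": 0,"wx": 0,"wy": 0,"wz": 0,"hand": 1},
])

```text
clock: 11.18
ee_pos: [492.1, 2.3, 124.7]
ee_rot: [-3.136, -0.185, 0.001]
ft_force: [-2.5, -1.0, -1.7]
grip_width: 0.389
grip_force: 90.3
```

>>> arm_command([
  {"x": 0.04,"y": 0.004,"z": 0,"wx": 0,"wy": 0,"wz": 0,"hand": 1},
  {"x": 0,"y": 0,"z": 0,"wx": 0,"wy": 0,"wz": 0,"hand": 1},
])

```text
clock: 11.35
ee_pos: [493.0, 2.5, 124.6]
ee_rot: [3.136, 0.185, -0.002]
ft_force: [-3.4, -1.0, -0.7]
grip_width: 0.385
grip_force: 90.4
```

>>> arm_command([
  {"x": 0.05,"y": 0.005,"z": 0,"wx": 0,"wy": 0,"wz": 0,"hand": 1},
  {"x": 0.03,"y": 0.003,"z": 0,"wx": 0,"wy": 0,"wz": 0,"hand": 1},
  {"x": 0,"y": 0,"z": 0,"wx": 0,"wy": 0,"wz": 0,"hand": 1},
])

```text
clock: 11.6
ee_pos: [494.7, 2.7, 124.5]
ee_rot: [-3.136, -0.186, 0.003]
ft_force: [-6.0, -0.8, 1.5]
grip_width: 0.385
grip_force: 90.5
```

>>> arm_command([
  {"x": 0.015,"y": 0,"z": 0,"wx": 0,"wy": 0,"wz": 0,"hand": 1},
  {"x": 0,"y": 0,"z": 0,"wx": 0,"wy": 0,"wz": 0,"hand": 1},
  {"x": 0,"y": 0,"z": 0,"wx": 0,"wy": 0,"wz": 0,"hand": 1},
])

```text
clock: 11.85
ee_pos: [494.9, 2.7, 124.5]
ee_rot: [-3.136, -0.186, 0.003]
ft_force: [-6.6, -0.6, 0.7]
grip_width: 0.384
grip_force: 90.5
```

>>> arm_command([
  {"x": 0,"y": 0,"z": 0,"wx": 0,"wy": 0,"wz": 0,"hand": 1},
  {"x": 0,"y": 0,"z": 0,"wx": 0,"wy": 0,"wz": 0,"hand": 1},
  {"x": 0,"y": 0,"z": 0,"wx": 0,"wy": 0,"wz": 0,"hand": 1},
  {"x": 0,"y": 0,"z": 0,"wx": 0,"wy": 0,"wz": 0,"hand": 1},
])

```text
clock: 12.18
ee_pos: [494.9, 2.7, 124.5]
ee_rot: [-3.136, -0.186, 0.003]
ft_force: [-6.5, -1.0, 2.1]
grip_width: 0.384
grip_force: 90.5
```

>>> arm_command([
  {"x": -0.2,"y": -0.02,"z": 0,"wx": 0,"wy": 0,"wz": 0,"hand": 1},
  {"x": -0.6,"y": -0.06,"z": -0.2,"wx": 0,"wy": 0,"wz": 0,"hand": 1},
  {"x": -0.6,"y": -0.06,"z": -0.4,"wx": 0,"wy": 0,"wz": 0,"hand": 1},
  {"x": -0.6,"y": -0.06,"z": -0.6,"wx": 0,"wy": 0,"wz": 0,"hand": 1},
  {"x": 0,"y": 0,"z": 0,"wx": 0,"wy": 0,"wz": 0,"hand": 1},
])

```text
clock: 12.6
ee_pos: [442.0, -2.1, 91.6]
ee_rot: [-3.135, -0.185, 0.008]
ft_force: [-1.3, 0.2, -2.8]
grip_width: 0.383
grip_force: 90.0
```

```bash
python3 ped.py
```

```text
tcp [443.9  -2.1  93.2] tooly -83.2 q6 1.33 f [ 0.1 -0.4 -2.1] clk 12.65
pedal c [446.8  -1.8] size [63.8 33.8] ang 7.1 topz 106.4 bottom 6.4 tilt deg [-0.7  1.4] off tool [  2.9  -0.  -13.2]
tip [536.7  12.3  75. ] 853
```

>>> arm_command([
  {"x": 0,"y": 0,"z": -0.12,"wx": 0,"wy": 0,"wz": 0,"hand": 1},
  {"x": 0,"y": 0,"z": -0.08,"wx": 0,"wy": 0,"wz": 0,"hand": 1},
  {"x": 0,"y": 0,"z": 0,"wx": 0,"wy": 0,"wz": 0,"hand": 1},
  {"x": 0,"y": 0,"z": 0,"wx": 0,"wy": 0,"wz": 0,"hand": 1},
])

```text
clock: 12.98
ee_pos: [446.7, -2.3, 90.4]
ee_rot: [3.136, 0.186, 0.002]
ft_force: [-1.1, 0.0, -2.0]
grip_width: 0.387
grip_force: 90.0
```

>>> arm_command([
  {"x": 0,"y": 0,"z": -0.04,"wx": 0,"wy": 0,"wz": 0,"hand": 1},
  {"x": 0,"y": 0,"z": -0.04,"wx": 0,"wy": 0,"wz": 0,"hand": 1},
  {"x": 0,"y": 0,"z": 0,"wx": 0,"wy": 0,"wz": 0,"hand": 1},
])

```text
clock: 13.23
ee_pos: [445.8, -2.3, 87.7]
ee_rot: [-3.136, -0.186, 0.0]
ft_force: [0.2, -0.3, -1.7]
grip_width: 0.388
grip_force: 90.0
```

Bottom now about 2.7 mm above the bench. Going down in small steps.

>>> arm_command([
  {"x": 0,"y": 0,"z": -0.06,"wx": 0,"wy": 0,"wz": 0,"hand": 1},
  {"x": 0,"y": 0,"z": -0.04,"wx": 0,"wy": 0,"wz": 0,"hand": 1},
  {"x": 0,"y": 0,"z": 0,"wx": 0,"wy": 0,"wz": 0,"hand": 1},
])

```text
clock: 13.48
ee_pos: [445.9, -2.3, 85.4]
ee_rot: [3.136, 0.186, 0.0]
ft_force: [0.2, 0.8, -2.8]
grip_width: 0.385
grip_force: 90.2
```

>>> arm_command([
  {"x": 0,"y": 0,"z": -0.03,"wx": 0,"wy": 0,"wz": 0,"hand": 1},
  {"x": 0,"y": 0,"z": 0,"wx": 0,"wy": 0,"wz": 0,"hand": 1},
])

```text
clock: 13.65
ee_pos: [446.0, -2.3, 85.3]
ee_rot: [3.136, 0.186, 0.0]
ft_force: [-3.5, 0.7, 5.7]
grip_width: 0.382
grip_force: 91.3
```

>>> arm_command([
  {"x": 0,"y": 0,"z": 0,"wx": 0,"wy": 0,"wz": 0,"hand": 0},
  {"x": 0,"y": 0,"z": 0,"wx": 0,"wy": 0,"wz": 0,"hand": 0},
  {"x": 0,"y": 0,"z": 0,"wx": 0,"wy": 0,"wz": 0,"hand": 0},
  {"x": 0,"y": 0,"z": 0,"wx": 0,"wy": 0,"wz": 0,"hand": 0},
  {"x": 0,"y": 0,"z": 0.4,"wx": 0,"wy": 0,"wz": 0,"hand": 0},
])

```text
clock: 14.07
ee_pos: [444.2, -2.1, 93.0]
ee_rot: [-3.136, -0.185, 0.005]
ft_force: [-0.3, -0.4, -0.5]
grip_width: 1.002
grip_force: 0.0
```

>>> arm_command([
  {"x": 0,"y": 0,"z": 0.8,"wx": 0,"wy": 0,"wz": 0,"hand": 0},
  {"x": 0,"y": 0,"z": 0.8,"wx": 0,"wy": 0,"wz": 0,"hand": 0},
  {"x": 0,"y": 0,"z": 0.8,"wx": 0,"wy": 0,"wz": 1,"hand": 0},
  {"x": 0,"y": 0,"z": 0,"wx": 0,"wy": 0,"wz": 1,"hand": 0},
  {"x": 0,"y": 0,"z": 0,"wx": 0,"wy": 0,"wz": 1,"hand": 0},
])

```text
clock: 14.48
ee_pos: [447.2, -2.5, 157.3]
ee_rot: [3.097, 0.517, 0.006]
ft_force: [0.6, -0.8, -1.1]
grip_width: 0.997
grip_force: 0.0
```

```bash
python3 - <<'E'
from h import *
im,P,D,o=wrist();save('w4.png',im);t=tool();print(t[:3,3].round(1))
m=(abs(P[...,2]-100)<5)&(abs(P[...,0]-448)<50)&(abs(P[...,1]+2)<45);q=P[m]
r=cv2.minAreaRect(q[:,:2].astype(np.float32));print([np.round(a,1) for a in r],m.sum(),np.median(q[:,2]))
E
```

```text
[446.6  -2.4 156.4]
[array([ 4.506e+02, -3.000e-01]), array([63.9, 34.6]), np.float64(7.6)] 7001 99.81272517368572
```

>>> arm_command([
  {"x": 0.16,"y": 0.08,"z": 0,"wx": 0,"wy": 0,"wz": 1,"hand": 0},
  {"x": 0,"y": 0,"z": 0,"wx": 0,"wy": 0,"wz": 1,"hand": 0},
  {"x": 0,"y": 0,"z": 0,"wx": 0,"wy": 0,"wz": 1,"hand": 0},
  {"x": 0,"y": 0,"z": 0,"wx": 0,"wy": 0,"wz": 1,"hand": 0},
  {"x": 0,"y": 0,"z": 0,"wx": 0,"wy": 0,"wz": 1,"hand": 0},
])

```text
clock: 14.95
ee_pos: [449.7, -0.3, 154.9]
ee_rot: [-2.963, -1.045, 0.0]
ft_force: [-0.2, 0.1, 0.5]
grip_width: 0.999
grip_force: 0.0
```

>>> arm_command([
  {"x": 0,"y": 0,"z": 0,"wx": 0,"wy": 0,"wz": 1,"hand": 0},
  {"x": 0,"y": 0,"z": 0,"wx": 0,"wy": 0,"wz": 1,"hand": 0},
  {"x": 0,"y": 0,"z": 0,"wx": 0,"wy": 0,"wz": 1,"hand": 0},
  {"x": 0,"y": 0,"z": 0,"wx": 0,"wy": 0,"wz": 1,"hand": 0},
  {"x": 0,"y": 0,"z": 0,"wx": 0,"wy": 0,"wz": 1,"hand": 0},
])

```text
clock: 15.37
ee_pos: [449.7, -0.3, 154.9]
ee_rot: [-2.736, -1.544, 0.0]
ft_force: [0.5, 0.2, 0.2]
grip_width: 0.997
grip_force: 0.0
```

>>> arm_command([
  {"x": 0,"y": 0,"z": 0,"wx": 0,"wy": 0,"wz": 1,"hand": 0},
  {"x": 0,"y": 0,"z": 0,"wx": 0,"wy": 0,"wz": 1,"hand": 0},
  {"x": 0,"y": 0,"z": 0,"wx": 0,"wy": 0,"wz": 1,"hand": 0},
  {"x": 0,"y": 0,"z": 0,"wx": 0,"wy": 0,"wz": 1,"hand": 0},
  {"x": 0,"y": 0,"z": 0,"wx": 0,"wy": 0,"wz": 1,"hand": 0},
])

```text
clock: 15.78
ee_pos: [449.7, -0.3, 154.9]
ee_rot: [-2.426, -1.995, 0.0]
ft_force: [-0.7, 0.4, -1.1]
grip_width: 1.0
grip_force: 0.0
```

>>> arm_command([
  {"x": 0,"y": 0,"z": 0,"wx": 0,"wy": 0,"wz": 1,"hand": 0},
  {"x": 0,"y": 0,"z": 0,"wx": 0,"wy": 0,"wz": 1,"hand": 0},
  {"x": 0,"y": 0,"z": 0,"wx": 0,"wy": 0,"wz": 1,"hand": 0},
  {"x": 0,"y": 0,"z": 0,"wx": 0,"wy": 0,"wz": 1,"hand": 0},
  {"x": 0,"y": 0,"z": 0,"wx": 0,"wy": 0,"wz": 1,"hand": 0},
])

```text
clock: 16.2
ee_pos: [449.7, -0.3, 154.9]
ee_rot: [-2.043, -2.386, 0.0]
ft_force: [-0.1, -0.2, 0.7]
grip_width: 0.998
grip_force: 0.0
```

>>> arm_command([
  {"x": 0,"y": 0,"z": 0,"wx": 0,"wy": 0,"wz": 1,"hand": 0},
  {"x": 0,"y": 0,"z": 0,"wx": 0,"wy": 0,"wz": 1,"hand": 0},
  {"x": 0,"y": 0,"z": 0,"wx": 0,"wy": 0,"wz": 1,"hand": 0},
  {"x": 0,"y": 0,"z": 0,"wx": 0,"wy": 0,"wz": 1,"hand": 0},
  {"x": 0,"y": 0,"z": 0,"wx": 0,"wy": 0,"wz": 1,"hand": 0},
])

```text
clock: 16.62
ee_pos: [449.7, -0.3, 154.9]
ee_rot: [-1.598, -2.705, 0.0]
ft_force: [0.2, 0.1, -0.4]
grip_width: 1.0
grip_force: 0.0
```

>>> arm_command([
  {"x": 0,"y": 0,"z": 0,"wx": 0,"wy": 0,"wz": 1,"hand": 0},
  {"x": 0,"y": 0,"z": 0,"wx": 0,"wy": 0,"wz": 1,"hand": 0},
  {"x": 0,"y": 0,"z": 0,"wx": 0,"wy": 0,"wz": 1,"hand": 0},
  {"x": 0,"y": 0,"z": 0,"wx": 0,"wy": 0,"wz": 1,"hand": 0},
  {"x": 0,"y": 0,"z": 0,"wx": 0,"wy": 0,"wz": 1,"hand": 0},
])

```text
clock: 17.03
ee_pos: [449.7, -0.3, 154.9]
ee_rot: [-1.104, -2.941, 0.0]
ft_force: [-0.2, -0.1, 0.3]
grip_width: 1.0
grip_force: 0.0
```

>>> arm_command([
  {"x": 0,"y": 0,"z": 0,"wx": 0,"wy": 0,"wz": 1,"hand": 0},
  {"x": 0,"y": 0,"z": 0,"wx": 0,"wy": 0,"wz": 1,"hand": 0},
  {"x": 0,"y": 0,"z": 0,"wx": 0,"wy": 0,"wz": 1,"hand": 0},
  {"x": 0,"y": 0,"z": 0,"wx": 0,"wy": 0,"wz": 1,"hand": 0},
  {"x": 0,"y": 0,"z": 0,"wx": 0,"wy": 0,"wz": 1,"hand": 0},
])

```text
clock: 17.45
ee_pos: [449.7, -0.3, 154.9]
ee_rot: [-0.576, -3.088, 0.0]
ft_force: [-0.1, -0.8, -0.4]
grip_width: 0.998
grip_force: 0.0
```

>>> arm_command([
  {"x": 0,"y": 0,"z": 0,"wx": 0,"wy": 0,"wz": 1,"hand": 0},
  {"x": 0,"y": 0,"z": 0,"wx": 0,"wy": 0,"wz": 1,"hand": 0},
  {"x": 0,"y": 0,"z": 0,"wx": 0,"wy": 0,"wz": 1,"hand": 0},
  {"x": 0,"y": 0,"z": 0,"wx": 0,"wy": 0,"wz": 1,"hand": 0},
  {"x": 0,"y": 0,"z": 0,"wx": 0,"wy": 0,"wz": 1,"hand": 0},
])

```text
clock: 17.87
ee_pos: [449.7, -0.3, 154.9]
ee_rot: [-0.031, -3.141, -0.0]
ft_force: [1.5, 0.4, -0.0]
grip_width: 0.998
grip_force: 0.0
```

>>> arm_command([
  {"x": 0,"y": 0,"z": 0,"wx": 0,"wy": 0,"wz": 1,"hand": 0},
  {"x": 0,"y": 0,"z": 0,"wx": 0,"wy": 0,"wz": 1,"hand": 0},
  {"x": 0,"y": 0,"z": 0,"wx": 0,"wy": 0,"wz": 0.2,"hand": 0},
  {"x": 0,"y": 0,"z": 0,"wx": 0,"wy": 0,"wz": 0,"hand": 0},
])

```text
clock: 18.2
ee_pos: [449.7, -0.3, 154.8]
ee_rot: [-0.204, 3.135, -0.0]
ft_force: [-0.1, -0.6, 0.1]
grip_width: 1.003
grip_force: 0.0
```

```bash
python3 - <<'E'
from h import *
im,P,D,o=wrist();save('w5.png',im);t=tool();print(t[:3,3].round(1),np.degrees(np.arctan2(t[1,1],t[0,1])),arm.read_state()['joint_pos'][5])
m=(abs(P[...,2]-100)<5)&(abs(P[...,0]-448)<50)&(abs(P[...,1]+2)<45);q=P[m]
r=cv2.minAreaRect(q[:,:2].astype(np.float32));print([np.round(a,1) for a in r],m.sum(),np.median(q[:,2]))
E
```

```text
[ 4.497e+02 -3.000e-01  1.547e+02] 97.4040485699972 -1.8147999200790446
[array([ 4.495e+02, -1.000e-01]), array([63.4, 34.6]), np.float64(6.9)] 7077 99.85616613300022
```

>>> arm_command([
  {"x": 0,"y": 0,"z": -0.6,"wx": 0,"wy": 0,"wz": 0,"hand": 0},
  {"x": 0,"y": 0,"z": -0.9,"wx": 0,"wy": 0,"wz": 0,"hand": 0},
  {"x": 0,"y": 0,"z": -0.9,"wx": 0,"wy": 0,"wz": 0,"hand": 0},
  {"x": 0,"y": 0,"z": -0.4,"wx": 0,"wy": 0,"wz": 0,"hand": 0},
  {"x": 0,"y": 0,"z": 0,"wx": 0,"wy": 0,"wz": 0,"hand": 0.3},
])

```text
clock: 18.67
ee_pos: [447.5, -0.1, 81.9]
ee_rot: [0.204, -3.13, -0.001]
ft_force: [-0.7, 0.3, -0.6]
grip_width: 0.88
grip_force: 0.0
```

>>> arm_command([
  {"x": 0,"y": 0,"z": 0,"wx": 0,"wy": 0,"wz": 0,"hand": 1},
  {"x": 0,"y": 0,"z": 0,"wx": 0,"wy": 0,"wz": 0,"hand": 1},
  {"x": 0,"y": 0,"z": 0,"wx": 0,"wy": 0,"wz": 0,"hand": 1},
  {"x": 0,"y": 0,"z": 0,"wx": 0,"wy": 0,"wz": 0,"hand": 1},
  {"x": 0,"y": 0,"z": 0,"wx": 0,"wy": 0,"wz": 0,"hand": 1},
])

```text
clock: 19.08
ee_pos: [451.2, -0.3, 86.3]
ee_rot: [-0.207, 3.132, -0.001]
ft_force: [-0.4, 0.3, 7.1]
grip_width: 0.38
grip_force: 90.1
```

>>> arm_command([
  {"x": 0,"y": 0,"z": 0,"wx": 0,"wy": 0,"wz": 0,"hand": 1},
  {"x": 0,"y": 0,"z": 0,"wx": 0,"wy": 0,"wz": 0,"hand": 1},
])

```text
clock: 19.25
ee_pos: [451.2, -0.3, 86.4]
ee_rot: [-0.207, 3.131, -0.001]
ft_force: [0.5, 1.3, 6.2]
grip_width: 0.388
grip_force: 90.1
```

>>> arm_command([
  {"x": 0,"y": 0,"z": 0.6,"wx": 0,"wy": 0,"wz": 0,"hand": 1},
  {"x": 0,"y": 0,"z": 1,"wx": 0,"wy": 0,"wz": -0.6,"hand": 1},
  {"x": 0,"y": 0,"z": 0,"wx": 0,"wy": 0,"wz": -1,"hand": 1},
  {"x": 0,"y": 0,"z": 0,"wx": 0,"wy": 0,"wz": -1,"hand": 1},
  {"x": 0,"y": 0,"z": 0,"wx": 0,"wy": 0,"wz": -1,"hand": 1},
])

```text
clock: 19.67
ee_pos: [450.1, -0.4, 125.3]
ee_rot: [0.193, 3.134, -0.0]
ft_force: [0.2, -0.0, -3.2]
grip_width: 0.381
grip_force: 89.6
```

>>> arm_command([
  {"x": 0,"y": 0,"z": 0,"wx": 0,"wy": 0,"wz": -1,"hand": 1},
  {"x": 0,"y": 0,"z": 0,"wx": 0,"wy": 0,"wz": -1,"hand": 1},
  {"x": 0,"y": 0,"z": 0,"wx": 0,"wy": 0,"wz": -1,"hand": 1},
  {"x": 0,"y": 0,"z": 0,"wx": 0,"wy": 0,"wz": -1,"hand": 1},
  {"x": 0,"y": 0,"z": 0,"wx": 0,"wy": 0,"wz": -1,"hand": 1},
])

```text
clock: 20.08
ee_pos: [449.6, -0.3, 124.6]
ee_rot: [-0.734, -3.054, 0.0]
ft_force: [-0.1, 0.3, -2.2]
grip_width: 0.382
grip_force: 89.5
```

>>> arm_command([
  {"x": 0,"y": 0,"z": 0,"wx": 0,"wy": 0,"wz": -1,"hand": 1},
  {"x": 0,"y": 0,"z": 0,"wx": 0,"wy": 0,"wz": -1,"hand": 1},
  {"x": 0,"y": 0,"z": 0,"wx": 0,"wy": 0,"wz": -1,"hand": 1},
  {"x": 0,"y": 0,"z": 0,"wx": 0,"wy": 0,"wz": -1,"hand": 1},
  {"x": 0,"y": 0,"z": 0,"wx": 0,"wy": 0,"wz": -1,"hand": 1},
])

```text
clock: 20.5
ee_pos: [449.5, -0.3, 124.6]
ee_rot: [-1.254, -2.88, 0.0]
ft_force: [-0.3, 0.3, -1.9]
grip_width: 0.388
grip_force: 89.5
```

>>> arm_command([
  {"x": 0,"y": 0,"z": 0,"wx": 0,"wy": 0,"wz": -1,"hand": 1},
  {"x": 0.2,"y": 0,"z": 0,"wx": 0,"wy": 0,"wz": -1,"hand": 1},
  {"x": 0.2,"y": 0,"z": 0,"wx": 0,"wy": 0,"wz": -1,"hand": 1},
  {"x": 0.2,"y": 0,"z": 0,"wx": 0,"wy": 0,"wz": -1,"hand": 1},
  {"x": 0.2,"y": 0.02,"z": 0,"wx": 0,"wy": 0,"wz": -1,"hand": 1},
])

```text
clock: 20.92
ee_pos: [469.8, 0.2, 124.6]
ee_rot: [-1.735, -2.619, 0.0]
ft_force: [-0.2, -0.5, -2.6]
grip_width: 0.383
grip_force: 89.5
```

>>> arm_command([
  {"x": 0.2,"y": 0.02,"z": 0,"wx": 0,"wy": 0,"wz": -1,"hand": 1},
  {"x": 0.2,"y": 0.02,"z": 0,"wx": 0,"wy": 0,"wz": -1,"hand": 1},
  {"x": 0.3,"y": 0.02,"z": 0,"wx": 0,"wy": 0,"wz": -1,"hand": 1},
  {"x": 0.3,"y": 0.02,"z": 0,"wx": 0,"wy": 0,"wz": -1,"hand": 1},
  {"x": 0,"y": 0,"z": 0,"wx": 0,"wy": 0,"wz": 0,"hand": 1},
])

```text
clock: 21.33
ee_pos: [495.6, 2.2, 124.8]
ee_rot: [2.082, 2.352, 0.001]
ft_force: [0.5, -0.7, -2.1]
grip_width: 0.386
grip_force: 89.8
```

```bash
python3 ped.py
```

```text
tcp [494.9   2.2 124.6] tooly 7.2 q6 -0.23 f [ 0.1  0.5 -2. ] clk 21.3833
pedal c [496.    3.8] size [33.9 64. ] ang 6.4 topz 138.3 bottom 38.3 tilt deg [ 0.4 -0.2] off tool [  1.5   1.3 -13.7]
tip [529.7   7.7  75. ] 457
```

>>> arm_command([
  {"x": 0.16,"y": 0,"z": 0.03,"wx": 0,"wy": 0,"wz": 0,"hand": 1},
  {"x": 0.16,"y": 0,"z": 0.03,"wx": 0,"wy": 0,"wz": -0.05,"hand": 1},
  {"x": 0.16,"y": 0.01,"z": 0,"wx": 0,"wy": 0,"wz": 0,"hand": 1},
  {"x": 0.08,"y": 0.01,"z": 0,"wx": 0,"wy": 0,"wz": 0,"hand": 1},
  {"x": 0,"y": 0,"z": 0,"wx": 0,"wy": 0,"wz": 0,"hand": 1},
])

```text
clock: 21.8
ee_pos: [509.2, 2.7, 126.2]
ee_rot: [2.082, 2.353, 0.0]
ft_force: [-0.4, 0.5, -2.6]
grip_width: 0.385
grip_force: 89.8
```

>>> arm_command([
  {"x": 0.06,"y": 0.006,"z": 0,"wx": 0,"wy": 0,"wz": 0,"hand": 1},
  {"x": 0,"y": 0,"z": 0,"wx": 0,"wy": 0,"wz": 0,"hand": 1},
])

```text
clock: 21.97
ee_pos: [510.1, 2.9, 125.9]
ee_rot: [-2.082, -2.352, 0.001]
ft_force: [-0.9, -0.4, -1.8]
grip_width: 0.386
grip_force: 90.0
```

>>> arm_command([
  {"x": 0.04,"y": 0.004,"z": 0,"wx": 0,"wy": 0,"wz": 0,"hand": 1},
  {"x": 0,"y": 0,"z": 0,"wx": 0,"wy": 0,"wz": 0,"hand": 1},
])

```text
clock: 22.13
ee_pos: [510.8, 2.9, 125.8]
ee_rot: [-2.082, -2.352, 0.001]
ft_force: [-2.8, 0.4, -1.7]
grip_width: 0.386
grip_force: 90.0
```

>>> arm_command([
  {"x": 0.05,"y": 0.005,"z": 0,"wx": 0,"wy": 0,"wz": 0,"hand": 1},
  {"x": 0.04,"y": 0.004,"z": 0,"wx": 0,"wy": 0,"wz": 0,"hand": 1},
  {"x": 0,"y": 0,"z": 0,"wx": 0,"wy": 0,"wz": 0,"hand": 1},
])

```text
clock: 22.38
ee_pos: [512.7, 3.2, 125.7]
ee_rot: [-2.081, -2.351, 0.002]
ft_force: [-6.5, -0.9, -0.2]
grip_width: 0.384
grip_force: 90.2
```

>>> arm_command([
  {"x": 0,"y": 0,"z": 0,"wx": 0,"wy": 0,"wz": 0,"hand": 1},
  {"x": 0,"y": 0,"z": 0,"wx": 0,"wy": 0,"wz": 0,"hand": 1},
  {"x": 0,"y": 0,"z": 0,"wx": 0,"wy": 0,"wz": 0,"hand": 1},
  {"x": 0,"y": 0,"z": 0,"wx": 0,"wy": 0,"wz": 0,"hand": 1},
])

```text
clock: 22.72
ee_pos: [512.7, 3.2, 125.7]
ee_rot: [-2.081, -2.351, 0.002]
ft_force: [-6.2, -0.1, 0.1]
grip_width: 0.386
grip_force: 90.2
```

>>> arm_command([
  {"x": 0,"y": 0,"z": 0,"wx": 0,"wy": 0,"wz": 0,"hand": 1},
  {"x": 0,"y": 0,"z": 0,"wx": 0,"wy": 0,"wz": 0,"hand": 1},
  {"x": 0,"y": 0,"z": 0,"wx": 0,"wy": 0,"wz": 0,"hand": 1},
  {"x": 0,"y": 0,"z": 0,"wx": 0,"wy": 0,"wz": 0,"hand": 1},
])

```text
clock: 23.05
ee_pos: [512.7, 3.2, 125.7]
ee_rot: [-2.081, -2.351, 0.002]
ft_force: [-5.5, -0.7, 0.2]
grip_width: 0.389
grip_force: 90.2
```

>>> arm_command([
  {"x": 0,"y": 0,"z": 0,"wx": 0,"wy": 0,"wz": 0,"hand": 1},
  {"x": -0.2,"y": -0.02,"z": 0,"wx": 0,"wy": 0,"wz": 0,"hand": 1},
  {"x": -0.55,"y": -0.04,"z": 0,"wx": 0,"wy": 0,"wz": 0,"hand": 1},
  {"x": -0.55,"y": -0.04,"z": 0,"wx": 0,"wy": 0,"wz": -0.5,"hand": 1},
  {"x": -0.55,"y": -0.04,"z": 0,"wx": 0,"wy": 0,"wz": -1,"hand": 1},
])

```text
clock: 23.47
ee_pos: [467.2, -0.3, 126.2]
ee_rot: [2.203, 2.238, 0.002]
ft_force: [0.8, -1.0, -1.5]
grip_width: 0.388
grip_force: 90.1
```

>>> arm_command([
  {"x": 0,"y": 0,"z": 0,"wx": 0,"wy": 0,"wz": -1,"hand": 1},
  {"x": 0,"y": 0,"z": 0,"wx": 0,"wy": 0,"wz": -1,"hand": 1},
  {"x": 0,"y": 0,"z": 0,"wx": 0,"wy": 0,"wz": -1,"hand": 1},
  {"x": 0,"y": 0,"z": 0,"wx": 0,"wy": 0,"wz": -1,"hand": 1},
  {"x": 0,"y": 0,"z": 0,"wx": 0,"wy": 0,"wz": -1,"hand": 1},
])

```text
clock: 23.88
ee_pos: [467.8, -0.3, 126.5]
ee_rot: [2.56, 1.819, 0.003]
ft_force: [-0.5, -0.9, -2.0]
grip_width: 0.385
grip_force: 90.3
```

>>> arm_command([
  {"x": 0,"y": 0,"z": 0,"wx": 0,"wy": 0,"wz": -1,"hand": 1},
  {"x": 0,"y": 0,"z": 0,"wx": 0,"wy": 0,"wz": -1,"hand": 1},
  {"x": 0,"y": 0,"z": 0,"wx": 0,"wy": 0,"wz": -1,"hand": 1},
  {"x": 0,"y": 0,"z": 0,"wx": 0,"wy": 0,"wz": -1,"hand": 1},
  {"x": 0,"y": 0,"z": 0,"wx": 0,"wy": 0,"wz": -1,"hand": 1},
])

```text
clock: 24.3
ee_pos: [467.8, -0.3, 126.4]
ee_rot: [2.837, 1.347, 0.003]
ft_force: [-0.1, -0.4, -3.2]
grip_width: 0.38
grip_force: 90.3
```

>>> arm_command([
  {"x": 0,"y": 0,"z": 0,"wx": 0,"wy": 0,"wz": -1,"hand": 1},
  {"x": 0,"y": 0,"z": 0,"wx": 0,"wy": 0,"wz": -1,"hand": 1},
  {"x": 0,"y": 0,"z": 0,"wx": 0,"wy": 0,"wz": -1,"hand": 1},
  {"x": 0,"y": 0,"z": 0,"wx": 0,"wy": 0,"wz": -1,"hand": 1},
  {"x": 0,"y": 0,"z": 0,"wx": 0,"wy": 0,"wz": -1,"hand": 1},
])

```text
clock: 24.72
ee_pos: [467.7, -0.3, 126.4]
ee_rot: [3.029, 0.833, 0.003]
ft_force: [-0.4, 0.1, -2.6]
grip_width: 0.385
grip_force: 90.3
```

>>> arm_command([
  {"x": 0,"y": 0,"z": 0,"wx": 0,"wy": 0,"wz": -1,"hand": 1},
  {"x": 0,"y": 0,"z": 0,"wx": 0,"wy": 0,"wz": -1,"hand": 1},
  {"x": 0,"y": 0,"z": 0,"wx": 0,"wy": 0,"wz": -1,"hand": 1},
  {"x": 0,"y": 0,"z": 0,"wx": 0,"wy": 0,"wz": -1,"hand": 1},
  {"x": 0,"y": 0,"z": 0,"wx": 0,"wy": 0,"wz": -1,"hand": 1},
])

```text
clock: 25.13
ee_pos: [467.8, -0.3, 126.4]
ee_rot: [3.128, 0.295, 0.003]
ft_force: [-0.1, 0.3, -3.6]
grip_width: 0.384
grip_force: 90.3
```

>>> arm_command([
  {"x": 0.25,"y": 0.02,"z": 0,"wx": 0,"wy": 0,"wz": -1,"hand": 1},
  {"x": 0.3,"y": 0.02,"z": 0,"wx": 0,"wy": 0,"wz": -0.05,"hand": 1},
  {"x": 0,"y": 0,"z": 0,"wx": 0,"wy": 0,"wz": 0,"hand": 1},
])

```text
clock: 25.38
ee_pos: [482.6, 0.7, 126.7]
ee_rot: [3.136, 0.188, 0.004]
ft_force: [0.5, -0.6, -2.9]
grip_width: 0.384
grip_force: 90.3
```

```bash
python3 ped.py
```

```text
tcp [481.9   0.7 126.4] tooly -83.1 q6 1.35 f [ 0.5 -0.5 -2.5] clk 25.4333
pedal c [485.1   0.7] size [64.  33.9] ang 6.2 topz 140.1 bottom 40.1 tilt deg [-0.  -0.3] off tool [  3.2   0.4 -13.6]
tip [535.8  12.1  75. ] 481
```

>>> arm_command([
  {"x": 0.15,"y": 0.02,"z": 0,"wx": 0,"wy": 0,"wz": 0,"hand": 1},
  {"x": 0.12,"y": 0.02,"z": 0,"wx": 0,"wy": 0,"wz": 0,"hand": 1},
  {"x": 0.08,"y": 0.01,"z": 0,"wx": 0,"wy": 0,"wz": 0,"hand": 1},
  {"x": 0,"y": 0,"z": 0,"wx": 0,"wy": 0,"wz": 0,"hand": 1},
])

```text
clock: 25.77
ee_pos: [490.1, 2.0, 126.1]
ee_rot: [-3.136, -0.186, -0.0]
ft_force: [-0.0, -0.6, -2.8]
grip_width: 0.384
grip_force: 90.3
```

>>> arm_command([
  {"x": 0.06,"y": 0.006,"z": 0,"wx": 0,"wy": 0,"wz": 0,"hand": 1},
  {"x": 0,"y": 0,"z": 0,"wx": 0,"wy": 0,"wz": 0,"hand": 1},
])

```text
clock: 25.93
ee_pos: [491.3, 2.1, 126.0]
ee_rot: [-3.136, -0.186, 0.0]
ft_force: [0.0, 0.0, -2.0]
grip_width: 0.383
grip_force: 90.3
```

>>> arm_command([
  {"x": 0.05,"y": 0.005,"z": 0,"wx": 0,"wy": 0,"wz": 0,"hand": 1},
  {"x": 0,"y": 0,"z": 0,"wx": 0,"wy": 0,"wz": 0,"hand": 1},
])

```text
clock: 26.1
ee_pos: [492.6, 2.2, 126.0]
ee_rot: [-3.136, -0.186, -0.0]
ft_force: [-0.0, -0.1, -3.0]
grip_width: 0.382
grip_force: 90.3
```

>>> arm_command([
  {"x": 0.05,"y": 0.005,"z": 0,"wx": 0,"wy": 0,"wz": 0,"hand": 1},
  {"x": 0,"y": 0,"z": 0,"wx": 0,"wy": 0,"wz": 0,"hand": 1},
])

```text
clock: 26.27
ee_pos: [493.8, 2.3, 126.0]
ee_rot: [-3.136, -0.186, 0.0]
ft_force: [-0.3, -0.5, -2.8]
grip_width: 0.382
grip_force: 90.3
```

>>> arm_command([
  {"x": 0.04,"y": 0.004,"z": 0,"wx": 0,"wy": 0,"wz": 0,"hand": 1},
  {"x": 0,"y": 0,"z": 0,"wx": 0,"wy": 0,"wz": 0,"hand": 1},
])

```text
clock: 26.43
ee_pos: [494.5, 2.4, 126.0]
ee_rot: [-3.136, -0.185, 0.001]
ft_force: [-2.9, -0.6, -1.3]
grip_width: 0.382
grip_force: 90.4
```

>>> arm_command([
  {"x": 0.05,"y": 0.005,"z": 0,"wx": 0,"wy": 0,"wz": 0,"hand": 1},
  {"x": 0.04,"y": 0.004,"z": 0,"wx": 0,"wy": 0,"wz": 0,"hand": 1},
  {"x": 0,"y": 0,"z": 0,"wx": 0,"wy": 0,"wz": 0,"hand": 1},
])

```text
clock: 26.68
ee_pos: [496.5, 2.6, 125.8]
ee_rot: [-3.136, -0.186, 0.003]
ft_force: [-5.2, -0.4, 2.1]
grip_width: 0.384
grip_force: 90.6
```

>>> arm_command([
  {"x": 0.02,"y": 0.002,"z": 0,"wx": 0,"wy": 0,"wz": 0,"hand": 1},
  {"x": 0,"y": 0,"z": 0,"wx": 0,"wy": 0,"wz": 0,"hand": 1},
  {"x": 0,"y": 0,"z": 0,"wx": 0,"wy": 0,"wz": 0,"hand": 1},
])

```text
clock: 26.93
ee_pos: [496.7, 2.7, 125.6]
ee_rot: [-3.136, -0.186, 0.003]
ft_force: [-5.5, -0.7, -0.5]
grip_width: 0.386
grip_force: 90.6
```

>>> arm_command([
  {"x": 0,"y": 0,"z": 0,"wx": 0,"wy": 0,"wz": 0,"hand": 1},
  {"x": 0,"y": 0,"z": 0,"wx": 0,"wy": 0,"wz": 0,"hand": 1},
  {"x": 0,"y": 0,"z": 0,"wx": 0,"wy": 0,"wz": 0,"hand": 1},
  {"x": 0,"y": 0,"z": 0,"wx": 0,"wy": 0,"wz": 0,"hand": 1},
  {"x": 0,"y": 0,"z": 0,"wx": 0,"wy": 0,"wz": 0,"hand": 1},
])

```text
clock: 27.35
ee_pos: [496.6, 2.7, 125.6]
ee_rot: [-3.136, -0.186, 0.003]
ft_force: [-5.2, -0.6, 0.4]
grip_width: 0.385
grip_force: 90.6
```

>>> arm_command([
  {"x": 0.03,"y": 0.003,"z": 0,"wx": 0,"wy": 0,"wz": 0,"hand": 1},
  {"x": 0,"y": 0,"z": 0,"wx": 0,"wy": 0,"wz": 0,"hand": 1},
  {"x": 0,"y": 0,"z": 0,"wx": 0,"wy": 0,"wz": 0,"hand": 1},
])

```text
clock: 27.6
ee_pos: [497.2, 2.7, 125.6]
ee_rot: [-3.136, -0.186, 0.004]
ft_force: [-6.5, -0.4, -0.1]
grip_width: 0.384
grip_force: 90.6
```

>>> arm_command([
  {"x": 0,"y": 0,"z": 0,"wx": 0,"wy": 0,"wz": 0,"hand": 1},
  {"x": 0,"y": 0,"z": 0,"wx": 0,"wy": 0,"wz": 0,"hand": 1},
  {"x": 0,"y": 0,"z": 0,"wx": 0,"wy": 0,"wz": 0,"hand": 1},
  {"x": 0,"y": 0,"z": 0,"wx": 0,"wy": 0,"wz": 0,"hand": 1},
  {"x": 0,"y": 0,"z": 0,"wx": 0,"wy": 0,"wz": 0,"hand": 1},
])

```text
clock: 28.02
ee_pos: [497.2, 2.7, 125.6]
ee_rot: [-3.136, -0.186, 0.004]
ft_force: [-7.9, -0.7, 1.3]
grip_width: 0.385
grip_force: 90.6
```

>>> arm_command([
  {"x": -0.2,"y": -0.02,"z": 0,"wx": 0,"wy": 0,"wz": 0,"hand": 1},
  {"x": -0.6,"y": -0.06,"z": 0,"wx": 0,"wy": 0,"wz": 0,"hand": 1},
  {"x": -0.6,"y": -0.06,"z": 0,"wx": 0,"wy": 0,"wz": 0,"hand": 1},
  {"x": -0.3,"y": -0.6,"z": 0,"wx": 0,"wy": 0,"wz": 0,"hand": 1},
  {"x": -0.15,"y": -0.96,"z": 0,"wx": 0,"wy": 0,"wz": 0,"hand": 1},
])

```text
clock: 28.43
ee_pos: [451.4, -38.7, 126.0]
ee_rot: [-3.135, -0.189, -0.001]
ft_force: [-0.6, -0.2, -2.6]
grip_width: 0.386
grip_force: 90.6
```

>>> arm_command([
  {"x": -0.12,"y": -0.96,"z": 0,"wx": 0,"wy": 0,"wz": 0,"hand": 1},
  {"x": -0.12,"y": -0.96,"z": 0,"wx": 0,"wy": 0,"wz": 0,"hand": 1},
  {"x": -0.12,"y": -0.96,"z": 0,"wx": 0,"wy": 0,"wz": 0,"hand": 1},
  {"x": -0.12,"y": -0.96,"z": 0,"wx": 0,"wy": 0,"wz": 0,"hand": 1},
  {"x": -0.12,"y": -0.96,"z": 0,"wx": 0,"wy": 0,"wz": 0,"hand": 1},
])

```text
clock: 28.85
ee_pos: [437.3, -161.0, 126.5]
ee_rot: [3.135, 0.186, 0.003]
ft_force: [0.9, -0.3, -2.8]
grip_width: 0.387
grip_force: 90.6
```

>>> arm_command([
  {"x": -0.12,"y": -0.96,"z": 0,"wx": 0,"wy": 0,"wz": 0,"hand": 1},
  {"x": -0.12,"y": -0.96,"z": 0,"wx": 0,"wy": 0,"wz": 0,"hand": 1},
  {"x": -0.12,"y": -0.96,"z": -0.1,"wx": 0,"wy": 0,"wz": 0,"hand": 1},
  {"x": -0.12,"y": -0.96,"z": -0.2,"wx": 0,"wy": 0,"wz": 0,"hand": 1},
  {"x": -0.12,"y": -0.96,"z": -0.2,"wx": 0,"wy": 0,"wz": 0,"hand": 1},
])

```text
clock: 29.27
ee_pos: [422.4, -281.4, 114.0]
ee_rot: [3.135, 0.185, 0.003]
ft_force: [0.9, -0.3, -2.1]
grip_width: 0.385
grip_force: 90.6
```

>>> arm_command([
  {"x": 0,"y": -0.4,"z": -0.3,"wx": 0,"wy": 0,"wz": 0,"hand": 1},
  {"x": 0,"y": 0,"z": -0.2,"wx": 0,"wy": 0,"wz": 0,"hand": 1},
  {"x": 0,"y": 0,"z": 0,"wx": 0,"wy": 0,"wz": 0,"hand": 1},
  {"x": 0,"y": 0,"z": 0,"wx": 0,"wy": 0,"wz": 0,"hand": 1},
])

```text
clock: 29.6
ee_pos: [421.8, -288.6, 100.4]
ee_rot: [-3.135, -0.186, 0.001]
ft_force: [0.4, 0.5, -2.6]
grip_width: 0.386
grip_force: 90.2
```

```bash
python3 ped.py;python3 - <<'E'
from h import *
im,P,D,o=wrist();save('w6.png',im)
h=cv2.cvtColor(im,cv2.COLOR_RGB2HSV);m=(h[...,0]>60)&(h[...,0]<95)&(h[...,1]>70)&(abs(P[...,2]-5)<8)&(abs(P[...,0]-420)<100)&(abs(P[...,1]+295)<100)
q=P[m];print('mat',q.min(0).round(),q.max(0).round(),np.median(q[:,2]))
E
```

```text
tcp [ 422.2 -288.6  100.9] tooly -83.2 q6 0.75 f [-0.4  0.4 -1.7] clk 29.65
pedal c [ 424.4 -288.6] size [63.9 33.9] ang 6.5 topz 113.8 bottom 13.8 tilt deg [-0.2 -0.3] off tool [  2.2   0.2 -12.9]
mat [ 348. -371.    2.] [ 497. -222.    8.] 4.6786009585737816
```

View pics/w6.png

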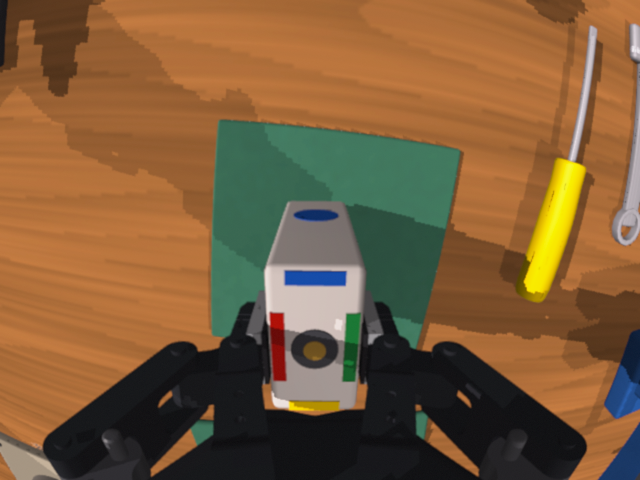

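The wrist view shows the pedal upright above the small green mat (mat corners at (218,122) and (460,150)), well inside its edges. Lowering it.

>>> arm_command([
  {"x": 0,"y": -0.2,"z": -0.16,"wx": 0,"wy": 0,"wz": 0,"hand": 1},
  {"x": 0,"y": 0,"z": -0.1,"wx": 0,"wy": 0,"wz": 0,"hand": 1},
  {"x": 0,"y": 0,"z": 0,"wx": 0,"wy": 0,"wz": 0,"hand": 1},
  {"x": 0,"y": 0,"z": 0,"wx": 0,"wy": 0,"wz": 0,"hand": 1},
])

```text
clock: 30.03
ee_pos: [421.9, -294.4, 94.3]
ee_rot: [-3.136, -0.186, 0.0]
ft_force: [-0.9, 0.4, -2.3]
grip_width: 0.389
grip_force: 90.5
```

>>> arm_command([
  {"x": 0,"y": 0,"z": -0.06,"wx": 0,"wy": 0,"wz": 0,"hand": 1},
  {"x": 0,"y": 0,"z": 0,"wx": 0,"wy": 0,"wz": 0,"hand": 1},
])

```text
clock: 30.2
ee_pos: [422.0, -294.6, 92.9]
ee_rot: [-3.136, -0.186, 0.0]
ft_force: [-0.1, -0.1, -3.0]
grip_width: 0.39
grip_force: 90.5
```

>>> arm_command([
  {"x": 0,"y": 0,"z": -0.04,"wx": 0,"wy": 0,"wz": 0,"hand": 1},
  {"x": 0,"y": 0,"z": 0,"wx": 0,"wy": 0,"wz": 0,"hand": 1},
])

```text
clock: 30.37
ee_pos: [421.9, -294.7, 91.9]
ee_rot: [-3.136, -0.185, 0.0]
ft_force: [-0.6, -0.1, -2.8]
grip_width: 0.385
grip_force: 90.5
```

>>> arm_command([
  {"x": 0,"y": 0,"z": -0.03,"wx": 0,"wy": 0,"wz": 0,"hand": 1},
  {"x": 0,"y": 0,"z": 0,"wx": 0,"wy": 0,"wz": 0,"hand": 1},
])

```text
clock: 30.53
ee_pos: [422.1, -294.8, 91.4]
ee_rot: [3.136, 0.185, 0.0]
ft_force: [0.5, -0.2, -1.0]
grip_width: 0.384
grip_force: 90.5
```

>>> arm_command([
  {"x": 0,"y": 0,"z": -0.02,"wx": 0,"wy": 0,"wz": 0,"hand": 1},
  {"x": 0,"y": 0,"z": 0,"wx": 0,"wy": 0,"wz": 0,"hand": 1},
  {"x": 0,"y": 0,"z": 0,"wx": 0,"wy": 0,"wz": 0,"hand": 0},
  {"x": 0,"y": 0,"z": 0,"wx": 0,"wy": 0,"wz": 0,"hand": 0},
  {"x": 0,"y": 0,"z": 0,"wx": 0,"wy": 0,"wz": 0,"hand": 0},
])

```text
clock: 30.95
ee_pos: [422.1, -294.8, 90.8]
ee_rot: [3.136, 0.186, 0.0]
ft_force: [-0.0, -0.1, 0.0]
grip_width: 0.794
grip_force: 0.0
```

>>> arm_command([
  {"x": 0,"y": 0,"z": 0,"wx": 0,"wy": 0,"wz": 0,"hand": 0},
  {"x": 0,"y": 0,"z": 0.2,"wx": 0,"wy": 0,"wz": 0,"hand": 0},
  {"x": 0,"y": 0,"z": 0.6,"wx": 0,"wy": 0,"wz": 0,"hand": 0},
  {"x": 0,"y": 0,"z": 1,"wx": 0,"wy": 0,"wz": 0,"hand": 0},
  {"x": 0,"y": 0,"z": 1,"wx": 0,"wy": 0,"wz": 0,"hand": 0},
])

```text
clock: 31.37
ee_pos: [421.3, -294.2, 161.0]
ee_rot: [-3.135, -0.185, 0.003]
ft_force: [0.5, -0.6, -0.2]
grip_width: 0.999
grip_force: 0.0
```

>>> arm_command([
  {"x": 0,"y": 0,"z": 1,"wx": 0,"wy": 0,"wz": 0,"hand": 0},
  {"x": 0,"y": 0,"z": 1,"wx": 0,"wy": 0,"wz": 0,"hand": 0},
  {"x": 0,"y": 0,"z": 1,"wx": 0,"wy": 0,"wz": 0,"hand": 1},
  {"x": 0,"y": 0,"z": 1,"wx": 0,"wy": 0,"wz": 0,"hand": 1},
])

```text
clock: 31.7
ee_pos: [421.9, -294.6, 262.5]
ee_rot: [3.136, 0.185, 0.0]
ft_force: [-0.1, -0.7, -1.1]
grip_width: 0.748
grip_force: 0.0
```

```bash
python3 - <<'E'
from h import *
im,P,D,o=wrist();save('w7.png',im);t=tool();print(t[:3,3].round(1))
m=(abs(P[...,2]-105)<6)&(abs(P[...,0]-424)<50)&(abs(P[...,1]+295)<45);q=P[m]
r=cv2.minAreaRect(q[:,:2].astype(np.float32));print('pedal',[np.round(a,1) for a in r],m.sum(),np.median(q[:,2]))
E
```

```text
[ 423.6 -296.1  268.6]
pedal [array([ 424.8, -295.8]), array([64.5, 33. ]), np.float64(6.0)] 3303 104.78078003988253
```

>>> arm_command([
  {"x": 0.86,"y": 0.99,"z": 0,"wx": 0,"wy": 0,"wz": 0,"hand": 1},
  {"x": 0.86,"y": 0.99,"z": 0,"wx": 0,"wy": 0,"wz": 0,"hand": 1},
  {"x": 0.86,"y": 0.99,"z": 0,"wx": 0,"wy": 0,"wz": 0,"hand": 1},
  {"x": 0.86,"y": 0.99,"z": 0,"wx": 0,"wy": 0,"wz": 0,"hand": 1},
  {"x": 0.86,"y": 0.99,"z": 0,"wx": 0,"wy": 0,"wz": 0,"hand": 1},
])

```text
clock: 32.17
ee_pos: [530.3, -169.7, 261.1]
ee_rot: [3.136, 0.185, 0.001]
ft_force: [0.9, 0.1, -0.2]
grip_width: 0.0
grip_force: 0.0
```

>>> arm_command([
  {"x": 0.86,"y": 0.99,"z": 0,"wx": 0,"wy": 0,"wz": 0,"hand": 1},
  {"x": 0.86,"y": 0.99,"z": 0,"wx": 0,"wy": 0,"wz": 0,"hand": 1},
  {"x": 0.86,"y": 0.99,"z": 0,"wx": 0,"wy": 0,"wz": 0,"hand": 1},
  {"x": 0.86,"y": 0.99,"z": 0,"wx": 0,"wy": 0,"wz": 0,"hand": 1},
  {"x": 0.86,"y": 0.99,"z": 0,"wx": 0,"wy": 0,"wz": 0,"hand": 1},
])

```text
clock: 32.58
ee_pos: [637.9, -45.8, 261.0]
ee_rot: [3.136, 0.186, 0.0]
ft_force: [0.2, 0.1, -0.0]
grip_width: -0.002
grip_force: 0.0
```

>>> arm_command([
  {"x": 0.86,"y": 0.99,"z": 0,"wx": 0,"wy": 0,"wz": 0,"hand": 1},
  {"x": 0.86,"y": 0.99,"z": 0,"wx": 0,"wy": 0,"wz": 0,"hand": 1},
  {"x": 0.86,"y": 0.99,"z": 0,"wx": 0,"wy": 0,"wz": 0,"hand": 1},
  {"x": 0,"y": 0,"z": 0,"wx": 0,"wy": 0,"wz": 0,"hand": 1},
  {"x": 0,"y": 0,"z": 0,"wx": 0,"wy": 0,"wz": 0,"hand": 1},
])

```text
clock: 33.0
ee_pos: [701.8, 28.8, 259.5]
ee_rot: [-3.136, -0.19, 0.003]
ft_force: [-0.3, -0.6, 0.0]
grip_width: 0.002
grip_force: 0.0
```

```bash
python3 - <<'E'
from h import *
im,P,D,o=wrist();save('w8.png',im);t=tool();print(t[:3,3].round(1),np.degrees(np.arctan2(t[1,1],t[0,1])).round(1))
h=cv2.cvtColor(im,cv2.COLOR_RGB2HSV);m=(h[...,0]>3)&(h[...,0]<17)&(h[...,1]>200)&(P[...,2]>95)&(P[...,0]>560)&(P[...,2]<260)&(abs(P[...,1]-25)<70)
q=P[m];print(len(q));g=np.array([.993,.118]);s=(np.array([706.1,27.4])-q[:,:2])@g
if len(q):
  for z in range(100,225,12):
    k=abs(q[:,2]-z)<6
    if k.any():print(z,s[k].min().round(),s[k].max().round(),k.sum())
E
```

```text
[701.4  27.5 260.1] -83.2
17255
112 -5.0 1.0 1177
124 -1.0 7.0 1589
136 3.0 12.0 1808
148 9.0 17.0 2056
160 14.0 22.0 2221
172 19.0 28.0 2505
184 25.0 33.0 2033
196 30.0 38.0 1834
208 35.0 47.0 1993
220 40.0 43.0 14
```

View pics/w8.png

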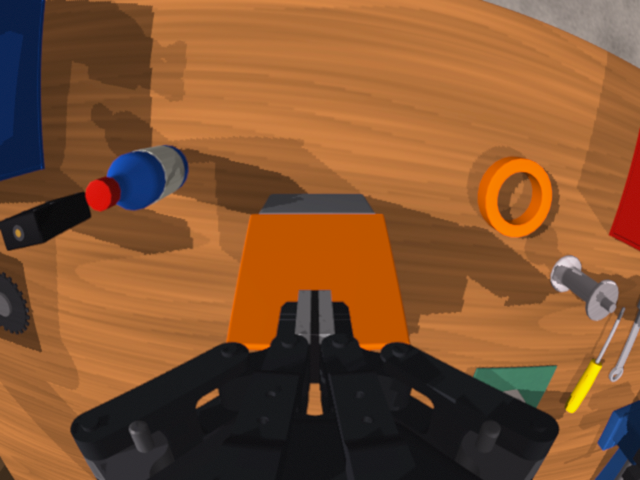

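The wrist view shows the cover's orange outer face at (245–405, 215–345) with the shut fingertips at (315,295) behind and above its front edge. Its angle is about 1.17 rad. Now I follow the arc down.

>>> arm_command([
  {"x": -0.13,"y": -0.015,"z": -0.65,"wx": 0,"wy": 0,"wz": 0,"hand": 1},
  {"x": -0.13,"y": -0.015,"z": -0.65,"wx": 0,"wy": 0,"wz": 0,"hand": 1},
  {"x": -0.3,"y": -0.035,"z": -0.09,"wx": 0,"wy": 0,"wz": 0,"hand": 1},
  {"x": -0.3,"y": -0.035,"z": -0.09,"wx": 0,"wy": 0,"wz": 0,"hand": 1},
])

```text
clock: 33.38
ee_pos: [678.5, 23.1, 222.6]
ee_rot: [3.136, 0.183, -0.003]
ft_force: [-0.3, -0.3, 0.1]
grip_width: -0.0
grip_force: 0.0
```

>>> arm_command([
  {"x": -0.28,"y": -0.033,"z": -0.13,"wx": 0,"wy": 0,"wz": 0,"hand": 1},
  {"x": -0.28,"y": -0.033,"z": -0.13,"wx": 0,"wy": 0,"wz": 0,"hand": 1},
  {"x": -0.26,"y": -0.031,"z": -0.17,"wx": 0,"wy": 0,"wz": 0,"hand": 1},
  {"x": -0.26,"y": -0.031,"z": -0.17,"wx": 0,"wy": 0,"wz": 0,"hand": 1},
])

```text
clock: 33.72
ee_pos: [652.4, 19.8, 209.8]
ee_rot: [3.136, 0.183, 0.003]
ft_force: [1.3, -0.1, -0.0]
grip_width: -0.0
grip_force: 0.4
```

>>> arm_command([
  {"x": -0.23,"y": -0.027,"z": -0.21,"wx": 0,"wy": 0,"wz": 0,"hand": 1},
  {"x": -0.23,"y": -0.027,"z": -0.21,"wx": 0,"wy": 0,"wz": 0,"hand": 1},
  {"x": -0.2,"y": -0.024,"z": -0.25,"wx": 0,"wy": 0,"wz": 0,"hand": 1},
  {"x": -0.2,"y": -0.024,"z": -0.25,"wx": 0,"wy": 0,"wz": 0,"hand": 1},
])

```text
clock: 34.05
ee_pos: [631.0, 18.2, 185.6]
ee_rot: [3.136, 0.185, 0.001]
ft_force: [0.9, -0.4, 0.6]
grip_width: 0.001
grip_force: 0.6
```

```bash
python3 - <<'E'
from h import *
im,P,D,o=wrist();save('w9.png',im);t=tool();print(t[:3,3].round(1),arm.read_state()['ft_force'].round(1))
h=cv2.cvtColor(im,cv2.COLOR_RGB2HSV);m=(h[...,0]>3)&(h[...,0]<17)&(h[...,1]>200)&(P[...,2]>95)&(P[...,0]>560)&(P[...,2]<260)&(abs(P[...,1]-25)<70)
q=P[m];print(len(q));g=np.array([.993,.118]);s=(np.array([706.1,27.4])-q[:,:2])@g
k=np.polyfit(s,q[:,2],1);print('theta',np.arctan(k[0]),'hand s',(np.array([706.1,27.4])-t[:2,3])@g)
E
```

```text
[629.7  18.3 183.8] [ 1.5 -0.9 -0.3]
42999
theta 0.5898366449272779 hand s 76.93584061067233
```

The cover follows the finger (0.59 rad, about 1 N). Continuing.

>>> arm_command([
  {"x": -0.16,"y": -0.019,"z": -0.27,"wx": 0,"wy": 0,"wz": 0,"hand": 1},
  {"x": -0.16,"y": -0.019,"z": -0.27,"wx": 0,"wy": 0,"wz": 0,"hand": 1},
  {"x": -0.11,"y": -0.013,"z": -0.29,"wx": 0,"wy": 0,"wz": 0,"hand": 1},
  {"x": -0.11,"y": -0.013,"z": -0.29,"wx": 0,"wy": 0,"wz": 0,"hand": 1},
])

```text
clock: 34.43
ee_pos: [617.6, 17.2, 157.0]
ee_rot: [3.136, 0.186, -0.001]
ft_force: [0.2, -0.1, 1.2]
grip_width: 0.001
grip_force: 0.8
```

>>> arm_command([
  {"x": -0.07,"y": -0.008,"z": -0.3,"wx": 0,"wy": 0,"wz": 0,"hand": 1},
  {"x": -0.07,"y": -0.008,"z": -0.3,"wx": 0,"wy": 0,"wz": 0,"hand": 1},
  {"x": 0,"y": 0,"z": 0,"wx": 0,"wy": 0,"wz": 0,"hand": 1},
])

```text
clock: 34.68
ee_pos: [613.2, 16.9, 140.3]
ee_rot: [-3.136, -0.186, 0.005]
ft_force: [-0.4, -0.7, 0.3]
grip_width: -0.001
grip_force: 0.4
```

>>> arm_command([
  {"x": 0,"y": 0,"z": -0.15,"wx": 0,"wy": 0,"wz": 0,"hand": 1},
  {"x": 0,"y": 0,"z": 0,"wx": 0,"wy": 0,"wz": 0,"hand": 1},
])

```text
clock: 34.85
ee_pos: [614.4, 16.8, 138.6]
ee_rot: [-3.136, -0.186, 0.001]
ft_force: [-0.7, 0.6, 1.2]
grip_width: 0.003
grip_force: 0.4
```

>>> arm_command([
  {"x": 0,"y": 0,"z": -0.12,"wx": 0,"wy": 0,"wz": 0,"hand": 1},
  {"x": 0,"y": 0,"z": -0.08,"wx": 0,"wy": 0,"wz": 0,"hand": 1},
  {"x": 0,"y": 0,"z": 0,"wx": 0,"wy": 0,"wz": 0,"hand": 1},
])

```text
clock: 35.1
ee_pos: [614.7, 16.8, 134.6]
ee_rot: [3.136, 0.186, 0.001]
ft_force: [0.2, 0.2, -0.4]
grip_width: -0.0
grip_force: 0.0
```

>>> arm_command([
  {"x": 0,"y": 0,"z": -0.1,"wx": 0,"wy": 0,"wz": 0,"hand": 1},
  {"x": 0,"y": 0,"z": 0,"wx": 0,"wy": 0,"wz": 0,"hand": 1},
])

```text
clock: 35.27
ee_pos: [614.7, 16.8, 131.6]
ee_rot: [3.136, 0.186, 0.001]
ft_force: [-0.5, 0.7, -1.1]
grip_width: 0.003
grip_force: 0.0
```

>>> arm_command([
  {"x": 0,"y": 0,"z": -0.08,"wx": 0,"wy": 0,"wz": 0,"hand": 1},
  {"x": 0,"y": 0,"z": 0,"wx": 0,"wy": 0,"wz": 0,"hand": 1},
])

```text
clock: 35.43
ee_pos: [614.6, 16.8, 129.1]
ee_rot: [-3.136, -0.185, -0.0]
ft_force: [0.3, 0.1, 0.1]
grip_width: -0.002
grip_force: 0.0
```

>>> arm_command([
  {"x": 0,"y": 0,"z": -0.08,"wx": 0,"wy": 0,"wz": 0,"hand": 1},
  {"x": 0,"y": 0,"z": 0,"wx": 0,"wy": 0,"wz": 0,"hand": 1},
])

```text
clock: 35.6
ee_pos: [614.7, 16.7, 128.9]
ee_rot: [3.136, 0.186, 0.001]
ft_force: [-5.6, 0.2, 9.7]
grip_width: -0.001
grip_force: 5.1
```

>>> arm_command([
  {"x": 0,"y": 0,"z": -0.04,"wx": 0,"wy": 0,"wz": 0,"hand": 1},
  {"x": 0,"y": 0,"z": 0,"wx": 0,"wy": 0,"wz": 0,"hand": 1},
])

```text
clock: 35.77
ee_pos: [614.7, 16.8, 128.8]
ee_rot: [3.136, 0.186, 0.001]
ft_force: [-9.3, 0.5, 16.6]
grip_width: -0.002
grip_force: 8.2
```

>>> arm_command([
  {"x": 0,"y": 0,"z": 0.3,"wx": 0,"wy": 0,"wz": 0,"hand": 1},
  {"x": 0,"y": 0,"z": 1,"wx": 0,"wy": 0,"wz": 0,"hand": 1},
  {"x": 0,"y": 0,"z": 1,"wx": 0,"wy": 0,"wz": 0,"hand": 1},
  {"x": 0,"y": 0,"z": 1,"wx": 0,"wy": 0,"wz": 0,"hand": 1},
  {"x": -0.5,"y": 0,"z": 1,"wx": 0,"wy": 0,"wz": 0,"hand": 1},
])

```text
clock: 36.18
ee_pos: [602.8, 16.7, 234.9]
ee_rot: [-3.136, -0.185, -0.001]
ft_force: [1.2, -0.1, 0.7]
grip_width: 0.001
grip_force: 0.0
```

>>> arm_command([
  {"x": -1,"y": 0,"z": 0,"wx": 0,"wy": 0,"wz": 0,"hand": 1},
  {"x": -1,"y": 0,"z": 0,"wx": 0,"wy": 0,"wz": 0,"hand": 1},
  {"x": -1,"y": 0,"z": 0,"wx": 0,"wy": 0,"wz": 0,"hand": 1},
  {"x": -1,"y": 0,"z": 0,"wx": 0,"wy": 0,"wz": 0,"hand": 1},
  {"x": 0,"y": 0,"z": 0,"wx": 0,"wy": 0,"wz": 0,"hand": 1},
])

```text
clock: 36.6
ee_pos: [498.5, 17.0, 233.2]
ee_rot: [-3.136, -0.186, 0.004]
ft_force: [-0.3, -0.3, -0.8]
grip_width: -0.003
grip_force: 0.0
```

```bash
python3 - <<'E'
from h import *
im,P=cloud('top');im2,P2=cloud('scene')
g=np.array([.993,.118])
for n,I,Q in(('top',im,P),('scene',im2,P2)):
    s=(np.array([706.1,27.4])-Q[...,:2])@g;l=(Q[...,:2]-[706.1,27.4])@np.array([-.118,.993])
    m=(s>0)&(s<115)&(abs(l)<48)&(Q[...,2]>60)&(Q[...,2]<240);q=Q[m]
    print(n,m.sum(),np.percentile(q[:,2],[5,50,95]).round(1),np.polyfit(s[m],q[:,2],1).round(3))
    p=Q[(abs(Q[...,2]-105)<6)&(abs(Q[...,0]-424)<60)&(abs(Q[...,1]+295)<60)]
    if len(p)>20:print('pedal',cv2.minAreaRect(p[:,:2].astype(np.float32)),len(p))
p=im2[130:370,170:450];save('fin.png',np.vstack([cv2.resize(im[120:330,160:520],(640,373)),cv2.resize(p[:110],(640,220))]))
print(arm.read_state()['clock'])
E
```

```text
top 889 [105.8 111.4 116.7] [1.80000e-02 1.10765e+02]
pedal ((422.0734558105469, -292.52423095703125), (63.81079864501953, 34.34586715698242), 7.173356056213379) 302
scene 1462 [ 71.7 110.7 114.7] [  0.113 100.245]
pedal ((425.02001953125, -295.1339416503906), (64.62167358398438, 37.86937713623047), 6.273772239685059) 157
36.7
```

View pics/fin.png

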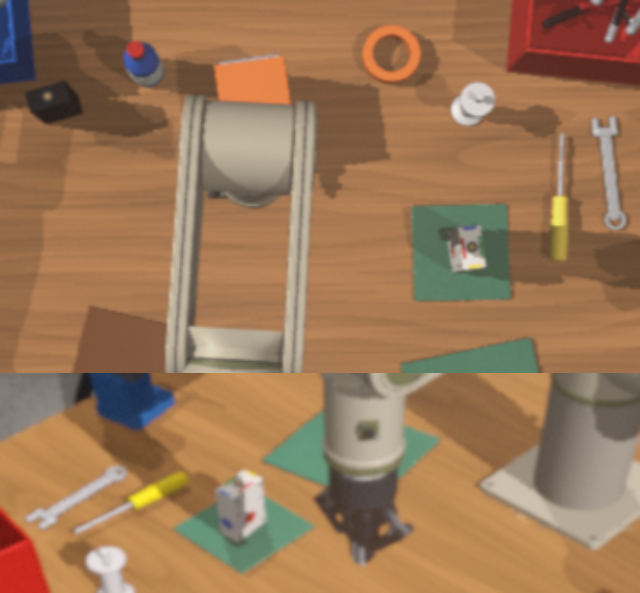

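The picture shows the cover lying flat at (250,80), with its top at about 111 mm and no slope, so it is shut. The pedal stands upright in the middle of the small green mat at (465,248).

```bash
python3 -c "
from rig import arm
print(arm.sign_off())"
```

```text
the job is handed in; nothing more can be done
None
```

The job is handed in at about 37 s: all four dots were pressed in order at about 6–7 N, the pedal stands upright on the small green mat, and the orange cover measured flat and shut after the arm let go.

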